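# Set out the gift set for its web-shop photo

## Robot

A 7-joint arm with a two-finger parallel gripper is mounted at the origin on the work surface. World frame = base frame: x ahead of the robot, y to its left, z up, the work surface at z = 0. Lengths are in m, angles in rad, forces in N, time in s.
With the tool pointing down it reaches from about 0.4 to 0.925 m from the base axis. Payload 5.6 kg.
Tool frame: the origin (TCP) lies midway between the tips of the shut fingers; the grasp point (between the pads) lies 19 mm behind it (ctrl.tcp_to_grasp is the distance from the TCP to the grasp point, in m); z points along the fingers, y is the direction in which the jaws open and shut (so a half turn about z gives the same grasp; the last joint's range is limited). The gripper opens to 85 mm and grips with 20 to 120 N. Pads are 22 mm wide; open, the fingers measure 114 mm over their backs; the gripper's body (76 mm by 85 mm) begins 54 mm behind the grasp point. The pads swing forward as they close: fully open they stand 13 mm farther back than shut.
Start: joints at [1.122, 0.468, -0.012, 1.603, 0.006, 1.071, -0.056], TCP at [0.257, -0.597, 0.204] pointing down, gripper open.
Joint ranges: [-2.53, 2.53], [-0.31, 2.02], [-1.57, 1.55], [0.28, 2.44], [-1.29, 4.43], [0.15, 1.84], [-2.92, 2.92]. Speed limits (rad/s): [2.57, 2.57, 3.14, 3.14, 3.14, 3.14, 3.14].

## Interface

Orientations are given as a unit quaternion [x, y, z, w].
In Python, from rig import monitor, imaging, order, ctrl gives the robot as it stands.
- The arm moves only by the tool servo_tool, never from a script. Its argument "moves" is a list of rows, each an object with "hand": the closure, from 0 (fully open) to 1 (shut); "linear": the shift along the tool's x, y, z in m, a list of three; "delta_rot": the turn, a rotation vector about the tool's x, y, z in degrees, a list of three. In form: [{"hand": hand, "linear": [x, y, z], "delta_rot": [wx, wy, wz]}, ...]. A call has 1 to 12 rows; each row is the pose to reach, as a shift and turn from the pose commanded when the call began, along the tool's axes at that moment; what a row does not reach only later rows make up. A row lasts 1/8 s, in which the tool goes at most 62.5 mm and 10.7 degrees, less where a joint would pass 70% of its speed; a pose out of reach is approached as far as the arm can. A call with a gripper value outside its range is refused whole. The fingers move at their own pace and stop on an object; the grip force is fixed at half the most. Time passes only in rows, so rows that repeat a pose let the fingers close. It gives the time, the measured TCP pose, the force and the opening at its end, in the units of the state.
- monitor.read_state(): the state, without advancing time (a new reading comes with each control period).
- imaging.capture(name): name is "side" or "top"; returns the picture (420x560x3 uint8, red, green, blue); there is no depth.
- imaging.camera_model(name): a dict with "K" (3x3 intrinsics, pixels), "extrinsics" (4x4, takes a point from camera to world coordinates). Camera axes: x right, y down, z forward; pixel columns grow to the right and rows downward; lengths in m; the calibration is good to about 2 mm. A picture is of the moment at which its call begins. camera_model takes no time and is no camera call.
- order.hand_in(): hands the job in, once; it reports no verdict.
The state is a dict: "time": time; "joint_pos": joint angles; "joint_vel": joint speeds; "joint_efforts": joint torques, N m; "tool_pos": TCP position; "tcp_rot": TCP orientation; "contact_force": force on the tool from outside, world axes, zero at the start; "moment": the same for the moment, N m; "width": opening from 0.0 (shut) to 1.0 (fully open).
Only numpy, scipy, OpenCV 4.12 (cv2) and the standard library are available. Lean on these libraries where they do the work, as an engineer would, in place of code of your own. Each camera call takes 0.05 s, during which the arm holds its last target.

## Task

Set out the gift set on the white photo board: the cardboard gift box halfway between the dark wooden plinth and the blue vase, its long sides parallel to the board's long edges, and the red ring lying flat on top of the box, centred. Stand the amber jar in the middle of the plinth, and the green tin on the board straight in front of the box (the side away from the board's black back strip), 10 cm from it centre to centre. Leave the vase, tape dispenser and mug where they stand.

Things in the scene. Friction and masses are not known exactly. Their poses are not given: they have to be found in the camera images.
- photo_board: White flat board fixed to the bench, 240 mm (its x) by 420 mm (its y), 6 mm thick. Origin at the centre of its underside, on the bench. Its +x points to its back: a black strip, 14 mm wide and rising 10 mm above the board, runs along the whole back edge. The board's front (-x) faces roughly towards the robot.
- plinth: Dark wooden disc, 90 mm diameter, 25 mm high, flat top, fixed on the board 45 mm behind the board's centre line, left or right of the middle. Origin at the centre of its underside, on the board's surface. Its centre is always 260 mm from the vase's, and the line joining them is parallel to the board's y axis.
- vase: Blue ceramic vase, round, 105 mm high, 72 mm at its widest, loose (0.6 kg), standing on the board on the other side from the plinth. Origin at the centre of its underside. Not to be moved.
- gift_box: Brown cardboard gift box with a pale paper band around its middle, closed, loose: 46 mm (its x) by 76 mm (its y, the long side) by 40 mm high, about 0.12 kg. Origin at the centre of its underside. Starts on the bench beside the board, at any yaw.
- jar: Amber jar with a flat black lid (38 mm wide), round, 50 mm diameter, 60 mm high, loose, about 0.16 kg. Origin at the centre of its underside, z up. Starts on the bench beside the board.
- wood_ring: Red ring lying flat, 56 mm outside diameter, 26 mm hole, 24 mm high, loose, 40 g. Origin at the centre of its underside, z up. Starts on the bench beside the board. Can be gripped across its outside.
- tin: Round green metal tin, closed, 53 mm diameter, 30 mm high, loose, 0.1 kg. Origin at the centre of its underside, z up. Starts on the bench beside the board.
- tape_dispenser: Black desk tape dispenser with a brown roll, 60 by 120 mm, 86 mm high, loose on the bench off to the board's side. Origin at the centre of its underside. Not to be moved.
- mug: White mug, 76 mm diameter, 85 mm high, loose on the bench beyond the board. Origin at the centre of its underside. Not to be moved.
Mind the look-alikes: they are no part of the job. What is shaped like the gift_box but pink or purple is not meant. Of the things that look like the tin, take the one that is farthest to the robot's left at the start.

How it is judged:
By the outcome, as a careful person would: the job done as asked, in the order asked, and still so for the second after the job is handed in, with the robot touching nothing.
It also fails if it takes over 106 s, if anything falls off the work surface, if the arm or the gripper's body presses on something with over 40 N, if the wrist force passes 120 N, or if a joint passes its speed limit or range.

## Working session

There is one attempt and no reset: what is moved stays moved. The work goes in short steps, Python scripts to look and compute and a tool call to move; the robot and the scene stay as the last step left them, time stands still between calls to the robot, and variables do not carry over. Pictures are saved under pics/ and viewed, and the job is handed in when it is done.

Besides the shell and the picture viewer there is one more tool, called after "Request:" as name(argument=value, ...) on one line, values as JSON. servo_tool: Moves the arm, as the interface text tells. Its arguments: {"type":"object","properties":{"moves":{"type":"array"}},"required":["moves"]}

```bash
ls; mkdir -p pics
python3 - <<'E'
from rig import monitor, imaging, order, ctrl
import cv2, numpy as np
for n in ("side","top"):
    im=imaging.capture(n); cv2.imwrite(f"pics/{n}0.png",im[:,:,::-1])
    m=imaging.camera_model(n); print(n,np.round(m["K"],1).tolist(),np.round(m["extrinsics"],4).tolist())
print(monitor.read_state(), ctrl.tcp_to_grasp)
E
```

```text
pics
side [[444.0, 0.0, 282.7], [0.0, 444.0, 214.8], [0.0, 0.0, 1.0]] [[-0.9927, -0.1027, 0.0637, 0.4504], [-0.1197, 0.7634, -0.6347, 0.6325], [0.0165, -0.6377, -0.7701, 0.8397], [0.0, 0.0, 0.0, 1.0]]
top [[507.1, 0.0, 263.8], [0.0, 507.1, 211.2], [0.0, 0.0, 1.0]] [[0.0267, -0.9978, 0.0608, 0.4381], [-0.9996, -0.027, -0.0039, -0.043], [0.0056, -0.0606, -0.9981, 1.3054], [0.0, 0.0, 0.0, 1.0]]
{'time': 0.1, 'joint_pos': array([ 1.1220127 ,  0.46830686, -0.01159964,  1.60352314,  0.00599407,
        1.0714203 , -0.05631245]), 'joint_vel': array([-0.00098373, -0.0025346 , -0.00107349, -0.00118598, -0.00065647,
       -0.00085977,  0.0008431 ]), 'joint_efforts': array([ 2.87214016e-04, -5.33515084e+01,  2.12852529e-02, -2.51963711e+01,
        1.14559435e-02,  4.32065106e-03,  5.51765524e-06]), 'tool_pos': array([ 0.25630024, -0.59673966,  0.20352558]), 'tcp_rot': array([ 9.79495968e-01,  2.01462132e-01, -2.18458391e-04, -7.81639830e-04]), 'contact_force': array([ 0.35677487,  0.53389687, -0.06998059]), 'moment': array([ 0.00537618, -0.05592149, -0.04169425]), 'width': 0.9991612852522948} 0.0187
```

View pics/top0.png

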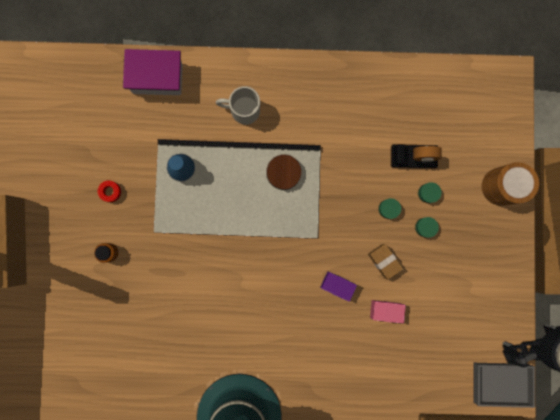

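View pics/side0.png

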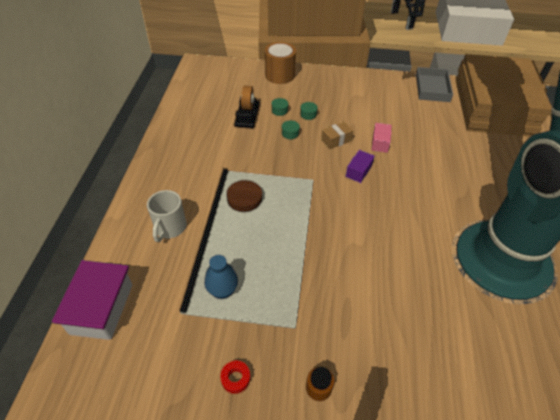

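The top view (image left = robot's left) shows the vase at (180,167), plinth (284,172), ring (109,191), jar (106,253) and box (387,261). The tins are at (390,209), (430,193) and (428,228). The one at (390,209) is farthest left, so it is the one to take. I'll segment these and fit models using both cameras.

```bash
cat > h.py <<'E'
import cv2, numpy as np
from rig import monitor, imaging, order, ctrl
from scipy.optimize import minimize, least_squares
CM={n:imaging.camera_model(n) for n in("side","top")}
def proj(n,P):
    m=CM[n];E=np.linalg.inv(m["extrinsics"]);p=(np.asarray(P)@E[:3,:3].T+E[:3,3])@np.asarray(m["K"]).T
    return p[:,:2]/p[:,2:]
def unproj(n,uv,z):
    m=CM[n];d=np.linalg.inv(m["K"])@np.array([uv[0],uv[1],1.]);E=np.asarray(m["extrinsics"]);d=E[:3,:3]@d;o=E[:3,3]
    return o+d*(z-o[2])/d[2]
A=np.linspace(0,2*np.pi,60,endpoint=False)
def cyl(x,y,z0,r,h): return np.vstack([np.c_[x+r*np.cos(A),y+r*np.sin(A),np.full(60,z)] for z in(z0,z0+h)])
def box(x,y,yaw,z0,a=.046,b=.076,h=.04):
    c,s=np.cos(yaw),np.sin(yaw)
    q=np.array([[i*a/2,j*b/2] for i in(-1,1) for j in(-1,1)])@np.array([[c,s],[-s,c]])+[x,y]
    return np.vstack([np.c_[q,np.full(4,z)] for z in(z0,z0+h)])
S=8
def hullmask(n,P,win):
    x0,y0,w,h=win
    p=((proj(n,P)-[x0,y0]+.5)*S*16-8).round().astype(np.int32)
    m=np.zeros((h*S,w*S),np.uint8);cv2.fillConvexPoly(m,cv2.convexHull(p),255,shift=4)
    return cv2.resize(m,(w,h),interpolation=cv2.INTER_AREA)/255.
def hue(im): return cv2.cvtColor(im,cv2.COLOR_RGB2HSV).astype(int)
def seg(im,kind):
    H,Sa,V=[hue(im)[...,i] for i in range(3)]
    if kind=='red': return ((H<6)|(H>174))&(Sa>200)&(V>90)
    if kind=='green': return (H>60)&(H<90)&(Sa>100)&(V>30)
    if kind=='blue': return (H>98)&(H<120)&(Sa>110)
def comp(mask,near,rad=40):
    mask=cv2.morphologyEx(mask.astype(np.uint8),cv2.MORPH_CLOSE,np.ones((3,3)))
    k,l,st,c=cv2.connectedComponentsWithStats(mask)
    i=min([i for i in range(1,k) if st[i,4]>30],key=lambda i:np.hypot(*(c[i]-near)))
    return l==i
def hullc(mask):
    c,_=cv2.findContours(mask.astype(np.uint8),cv2.RETR_EXTERNAL,cv2.CHAIN_APPROX_NONE)
    h=np.zeros(mask.shape,np.uint8);cv2.fillConvexPoly(h,cv2.convexHull(np.vstack(c)),1)
    ys,xs=np.nonzero(h);return np.array([xs.mean(),ys.mean()]),h
def modc(n,P):
    M=cv2.moments(cv2.convexHull(proj(n,P).astype(np.float32)));return np.array([M['m10'],M['m01']])/M['m00'],M['m00']
def fitcyl(obs,z0,r,h,x0):
    f=lambda v:np.concatenate([modc(n,cyl(*v,z0,r,h))[0]-c for n,c in obs.items()])
    s=least_squares(f,x0,diff_step=1e-3);return s.x,s.fun
E
python3 - <<'E'
import cv2
t=cv2.imread('pics/top0.png');s=cv2.imread('pics/side0.png')
def up(i,x,y,w,h,k):return cv2.resize(i[y:y+h,x:x+w],None,fx=k,fy=k,interpolation=cv2.INTER_NEAREST)
import numpy as np
cv2.imwrite('pics/c1.png',np.hstack([up(t,360,235,50,50,8),up(t,85,235,50,50,8)]))
cv2.imwrite('pics/c2.png',np.hstack([up(s,315,110,50,50,8),up(s,295,355,50,50,8)]))
cv2.imwrite('pics/c3.png',up(t,145,130,190,120,4))
E
```

```text
(no output)
```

View pics/c1.png

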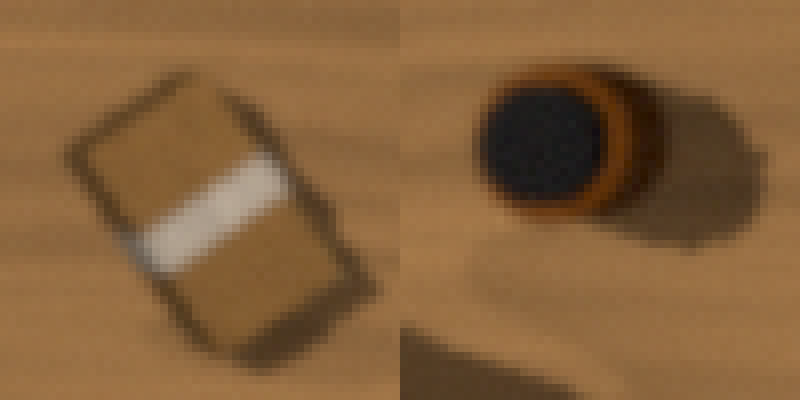

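View pics/c2.png

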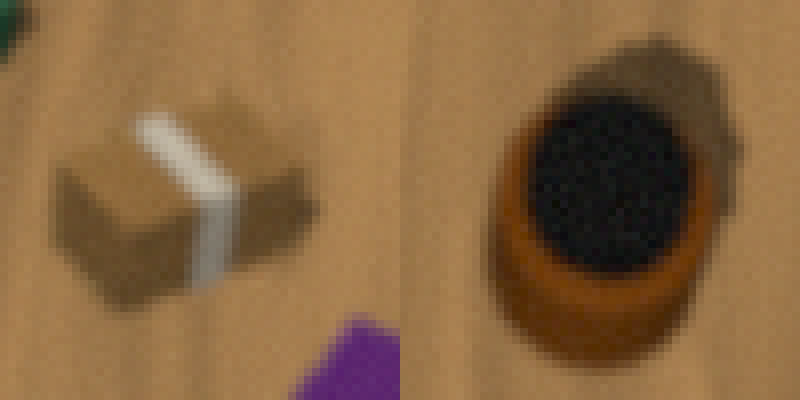

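View pics/c3.png

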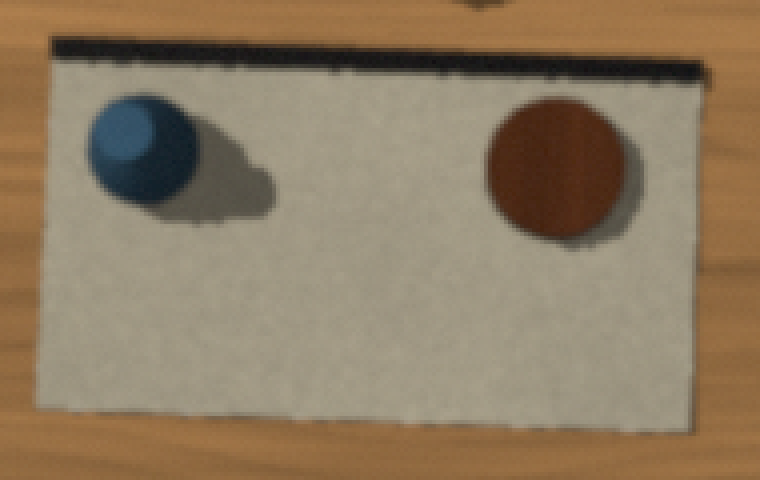

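```bash
cat > m0.py <<'E'
from h import *
I={n:cv2.cvtColor(cv2.imread(f'pics/{n}0.png'),cv2.COLOR_BGR2RGB) for n in("side","top")}
def go(name,segs,near,z0,r,h):
    obs={};a={}
    for n in near:
        m=comp(segs(I[n]),near[n]); c,hm=hullc(m); obs[n]=c;a[n]=hm.sum()
    x0=unproj('top',near['top'],z0+h/2)[:2]
    for sub in(obs,{'top':obs['top']},{'side':obs['side']}):
        x,f=fitcyl(sub,z0,r,h,x0)
        print(name,np.round(x*1e3,1),np.round(f,2),{n:(a[n],round(modc(n,cyl(*x,z0,r,h))[1])) for n in sub})
go('ring',lambda i:seg(i,'red'),{'top':(109,191),'side':(235,376)},0,.028,.024)
go('tin',lambda i:seg(i,'green'),{'top':(390,209),'side':(290,130)},0,.0265,.03)
for t,s in(((430,193),(280,107)),((428,228),(308,110))): go('other',lambda i:seg(i,'green'),{'top':t,'side':s},0,.0265,.03)
lid=lambda i:(i.max(2)<45)
go('jarlid',lid,{'top':(104,252),'side':(321,378)},.0595,.019,.0005)
pl=lambda i:(hue(i)[...,0]<12)&(hue(i)[...,1]>120)&(i.max(2)<110)&(i.max(2)>30)
go('plinth',pl,{'top':(284,172),'side':(243,196)},.006,.045,.025)
go('vase',lambda i:seg(i,'blue'),{'top':(180,167),'side':(221,285)},.006,.036,.08)
# board white
for n in("top",):
    g=I[n].astype(int); w=((g.max(2)-g.min(2))<45)&(g.max(2)>60)
    m=comp(w,(240,200)); _,hm=hullc(m)
    c,_=cv2.findContours(hm,0,cv2.CHAIN_APPROX_NONE)
    print('white rect',cv2.minAreaRect(c[0]), cv2.approxPolyDP(c[0],6,True)[:,0].tolist())
E
python3 m0.py
```

```text
ring [559.3 348.8] [ 0.42 -0.43  0.28  0.35] {'top': (np.uint64(375), 440), 'side': (np.uint64(767), 860)}
ring [558.1 349.8] [-0. -0.] {'top': (np.uint64(375), 440)}
ring [559.9 348.2] [-0. -0.] {'side': (np.uint64(767), 859)}
tin [ 533.7 -368.3] [-0.22 -0.44  0.53 -0.32] {'top': (np.uint64(299), 401), 'side': (np.uint64(227), 324)}
tin [ 532.6 -368.8] [ 0. -0.] {'top': (np.uint64(299), 401)}
tin [ 535.1 -366.7] [-0.  0.] {'side': (np.uint64(227), 325)}
other [ 577.4 -470.4] [-0.28 -0.52  0.65 -0.44] {'top': (np.uint64(303), 418), 'side': (np.uint64(197), 291)}
other [ 576.1 -471.1] [0. 0.] {'top': (np.uint64(303), 418)}
other [ 579.1 -468. ] [ 0. -0.] {'side': (np.uint64(197), 292)}
other [ 488.8 -463.9] [-0.31 -0.41  0.53 -0.54] {'top': (np.uint64(316), 419), 'side': (np.uint64(203), 296)}
other [ 487.8 -464.7] [ 0. -0.] {'top': (np.uint64(316), 419)}
other [ 490.1 -461.1] [0. 0.] {'side': (np.uint64(203), 297)}
jarlid [403.6 346.2] [-1.4  -0.66  0.56 -0.98] {'top': (np.uint64(160), 191), 'side': (np.uint64(358), 370)}
jarlid [402.  342.8] [0. 0.] {'top': (np.uint64(160), 191)}
jarlid [404.4 348.1] [-0. -0.] {'side': (np.uint64(358), 372)}
plinth [619.8 -95.3] [-0.24 -0.51  0.51 -0.22] {'top': (np.uint64(913), 1018), 'side': (np.uint64(839), 1008)}
plinth [618.5 -95.9] [0. 0.] {'top': (np.uint64(913), 1018)}
plinth [620.9 -94.4] [ 0. -0.] {'side': (np.uint64(839), 1009)}
vase [621.6 163.1] [-0.68 -1.07  0.92 -0.46] {'top': (np.uint64(498), 851), 'side': (np.uint64(966), 1548)}
vase [618.9 161.4] [-0. -0.] {'top': (np.uint64(498), 849)}
vase [623.2 164.5] [ 0. -0.] {'side': (np.uint64(966), 1551)}
white rect ((237.53916931152344, 188.48226928710938), (165.2239990234375, 94.2380142211914), 2.2025980949401855) [[158, 140], [154, 231], [317, 237], [319, 145]]
```

```bash
cat > m1.py <<'E'
from m0 import *
print('-----')
def line(n,a,b,off=6):
    # subpixel edge along segment a-b : sample perpendicular profiles, max gradient
    a=np.array(a,float);b=np.array(b,float);d=(b-a)/np.linalg.norm(b-a);nn=np.array([-d[1],d[0]])
    g=cv2.cvtColor(I[n],cv2.COLOR_RGB2GRAY).astype(np.float32); g=I[n][...,2].astype(np.float32)
    pts=[];t=np.arange(-off,off+.01,.25)
    for s in np.linspace(.1,.9,60):
        p=a+s*(b-a)+t[:,None]*nn
        v=cv2.remap(g,p[:,0:1].astype(np.float32),p[:,1:2].astype(np.float32),cv2.INTER_LINEAR).ravel()
        gr=np.abs(np.gradient(cv2.GaussianBlur(v[:,None],(1,5),0).ravel())); w=gr**3; pts.append(p[0]+(w@t/w.sum()-t[0])*nn)
    pts=np.array(pts,np.float32)
    vx,vy,x,y=cv2.fitLine(pts,cv2.DIST_HUBER,0,.01,.01).ravel()
    return np.array([x,y]),np.array([vx,vy])
def yaw(n,a,b,z):
    c,d=line(n,a,b); P=unproj(n,c-40*d,z);Q=unproj(n,c+40*d,z);v=Q-P
    return np.degrees(np.arctan2(v[1],v[0])),np.round((P+Q)/2,4)
print('front top',yaw('top',(154.5,231.5),(317.5,237.5),.006))
print('left top',yaw('top',(154.5,231.5),(157.5,146),.006))
print('right top',yaw('top',(317.5,237.5),(320,150),.006))
print('front side',yaw('side',(312,178),(296,321),.006))
print('near side',yaw('side',(191,312),(296,321),.006))
for n,near in(('top',(103,252)),('side',(321,378))):
    for T in(30,40,45,60):
        i=I[n].astype(int);m=(i.max(2)<T)&(i[...,0]-i[...,2]<20);m=comp(m,near);c,h=hullc(m);print(n,T,m.sum(),c,unproj(n,c,.06)[:2])
E
python3 m1.py | sed -n '/-----/,$p'
```

```text
-----
front top (np.float64(-90.5458120133981), array([0.4549, 0.0105, 0.006 ]))
left top (np.float64(-0.5441409336942127), array([0.5681, 0.2323, 0.006 ]))
right top (np.float64(-0.37048000224272565), array([ 0.5405, -0.1872,  0.006 ]))
front side (np.float64(-90.50753558429324), array([0.458 , 0.0756, 0.006 ]))
near side (np.float64(-179.5047806499135), array([0.577 , 0.2344, 0.006 ]))
top 30 114 [103.22689076 252.91596639] [0.40124427 0.34149486]
top 40 144 [102.60927152 252.58278146] [0.40201517 0.34303828]
top 45 146 [102.60927152 252.58278146] [0.40201517 0.34303828]
top 60 149 [102.61688312 252.45454545] [0.40232781 0.34303407]
side 30 312 [320.89197531 377.75617284] [0.40416414 0.34881628]
side 40 329 [320.80357143 377.54761905] [0.40434173 0.34847204]
side 45 333 [320.77873563 377.52298851] [0.40438778 0.34843454]
side 60 334 [320.77873563 377.52298851] [0.40438778 0.34843454]
```

```bash
cat >> h.py <<'E'
from scipy.spatial.transform import Rotation as Ro
def Rd(jaw_deg):  # tool pointing down, tool y (jaws) at world angle jaw_deg
    t=np.radians(jaw_deg);y=np.array([np.cos(t),np.sin(t),0]);z=np.array([0,0,-1.]);return np.c_[np.cross(y,z),y,z]
def plan(x,y,z,jaw):
    s=monitor.read_state();R=Ro.from_quat(s['tcp_rot']).as_matrix()
    cands=[Rd(jaw),Rd(jaw+180)]
    rv=[Ro.from_matrix(R.T@c).as_rotvec(degrees=True) for c in cands]
    rv=min(rv,key=np.linalg.norm)
    print('linear',np.round(R.T@(np.array([x,y,z])-s['tool_pos']),4).tolist(),'rot',np.round(rv,2).tolist(),'rows rot',np.ceil(np.linalg.norm(rv)/10.7), 'rows lin',np.ceil(np.linalg.norm(np.array([x,y,z])-s['tool_pos'])/.0625))
    print('down1m->',np.round(R.T@[0,0,-1],4).tolist(),'now',np.round(s['tool_pos'],4),'q',np.round(s['joint_pos'],2),'F',np.round(s['contact_force'],1),'w',round(s['width'],3),'t',s['time'])
E
cat > m2.py <<'E'
from h import *
I={n:cv2.imread(f'pics/{n}0.png') for n in("side","top")}
o={'top':((360,235),{(-1,-1,1):None}),}
top=[(188,75),(72,152),(225,355),(352,270)]; side=[(62,170),(230,100),(308,175),(125,232)]
# top-face corners in image pixel; matched by nearest (assignment) during fit
T=np.array(top)/8.+[360,235]-.5; Sd=np.array(side)/8.+[315,110]-.5
Sb=np.array([(125,305),(57,235),(312,222)])/8.+[315,110]-.5
def near(a,b):
    d=np.linalg.norm(a[:,None]-b[None],axis=2);return (b[d.argmin(1)]-a).ravel()
def f(v):
    B=box(*v,0);t,b=B[4:],B[:4]
    return np.concatenate([near(T,proj('top',t)),near(Sd,proj('side',t)),near(Sb,proj('side',b))])
s=least_squares(f,[.41,-.36,np.radians(-51)],loss='soft_l1')
print(s.x*1e3,np.degrees(s.x[2]),np.round(s.fun,1))
out=[]
for n,(x0,y0) in(('top',(360,235)),('side',(315,110))):
    c=cv2.resize(I[n][y0:y0+50,x0:x0+50],None,fx=8,fy=8,interpolation=cv2.INTER_NEAREST)
    B=((proj(n,box(*s.x,0))-[x0,y0]+.5)*8).astype(int)
    for k in(0,4):
        cv2.polylines(c,[B[[k,k+1,k+3,k+2]].reshape(-1,1,2)],True,(0,255,0) if k else (255,0,0),1)
    out.append(c)
cv2.imwrite('pics/boxfit.png',np.hstack(out))
E
python3 m2.py
```

```text
[ 399.95820762 -354.45876632 -913.80176511] -52.356984452345486 [ 0.8 -1.   0.6  0.3 -0.2 -0.3 -1.3 -0.6  0.  -1.6  1.2 -1.4  1.1 -1.7
  1.6  0.1  0.1  2.  -0.5  1.3 -1.4  3.4]
```

View pics/boxfit.png

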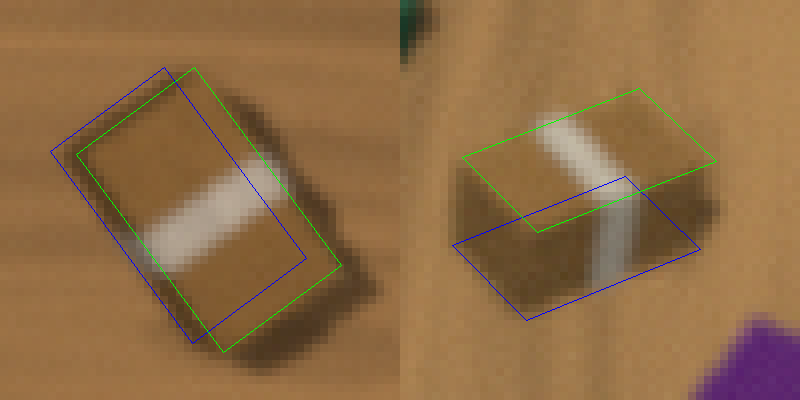

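Fit overlay: the box is at (400, -354.5) mm with its short axis at -52.4°, and the top-face outline matches to about 1 px. Board yaw is about -0.5°. Going to the box first.

```bash
python3 -c "
from h import *
plan(.400,-.3545,.10,-52.4)"
```

```text
linear [0.2276, -0.1657, 0.1038] rot [-0.09, -0.01, -14.36] rows rot 2.0 rows lin 5.0
down1m-> [0.0001, 0.0016, 1.0] now [ 0.2563 -0.5967  0.2035] q [ 1.12  0.47 -0.01  1.6   0.01  1.07 -0.06] F [ 0.4  0.5 -0.1] w 0.999 t 0.1
```

Request:
servo_tool(moves=[{"hand": 0,"linear": [0.2276,-0.1657,0.06],"delta_rot": [-0.09,0,-14.4]},{"hand": 0,"linear": [0.2276,-0.1657,0.1],"delta_rot": [-0.09,0,-14.4]},{"hand": 0,"linear": [0.2276,-0.1657,0.1],"delta_rot": [-0.09,0,-14.4]},{"hand": 0,"linear": [0.2276,-0.1657,0.1038],"delta_rot": [-0.09,0,-14.4]},{"hand": 0,"linear": [0.2276,-0.1657,0.1038],"delta_rot": [-0.09,0,-14.4]},{"hand": 0,"linear": [0.2276,-0.1657,0.1038],"delta_rot": [-0.09,0,-14.4]},{"hand": 0,"linear": [0.2276,-0.1657,0.1038],"delta_rot": [-0.09,0,-14.4]},{"hand": 0,"linear": [0.2276,-0.1657,0.1038],"delta_rot": [-0.09,0,-14.4]}])

```text
time: 1.1
tool_pos: [0.3996, -0.3568, 0.101]
tcp_rot: [0.947, 0.321, 0.0, 0.001]
contact_force: [-0.1, 0.2, 0.6]
width: 1.002
```

```bash
python3 -c "
from h import *
plan(.400,-.3545,.010,-52.4)
for n in('side','top'): cv2.imwrite(f'pics/{n}1.png',imaging.capture(n)[:,:,::-1])
a=cv2.imread('pics/side1.png');cv2.imwrite('pics/v1.png',cv2.resize(a[60:200,240:440],None,fx=4,fy=4))"
```

```text
linear [0.0017, -0.0018, 0.091] rot [0.15, 0.04, -0.1] rows rot 1.0 rows lin 2.0
down1m-> [0.0007, -0.0026, 1.0] now [ 0.3996 -0.3568  0.101 ] q [ 0.78  0.42 -0.14  1.96  0.09  0.76 -0.33] F [-0.1  0.2  0.6] w 1.002 t 1.1
```

View pics/v1.png

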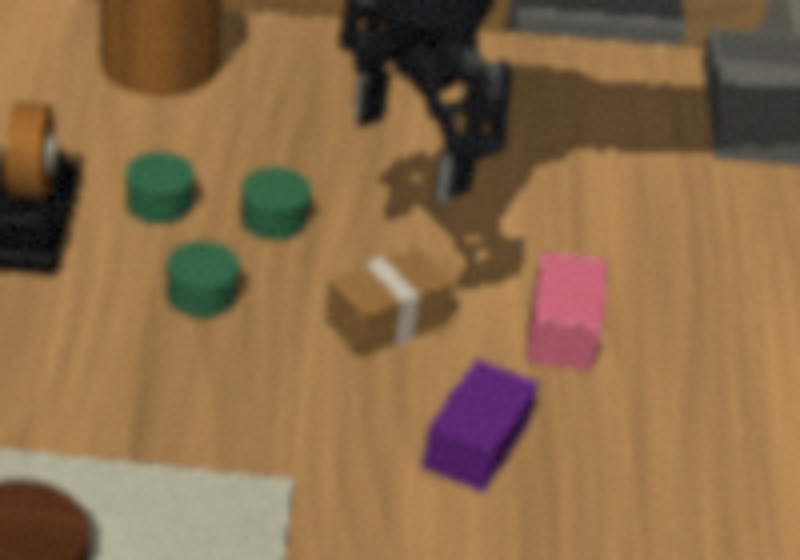

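```bash
python3 -c "
from h import *
for z in(.0,.101,.114): print(proj('side',[[.3996,-.3568,z]]),proj('top',[[.3996,-.3568,z]]))"
```

```text
[[336.77623718 139.88134713]] [[382.71231799 260.31897357]]
[[340.92247284 111.0402947 ]] [[392.93526879 261.85284976]]
[[341.49573499 107.0527057 ]] [[394.37711836 262.06918835]]
```

View pics/top1.png

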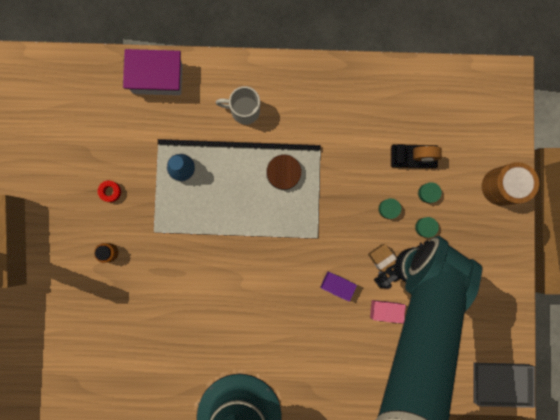

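Request:
servo_tool(moves=[{"hand": 0,"linear": [0.0017,-0.0018,0.041],"delta_rot": [0.15,0,0]},{"hand": 0,"linear": [0.0017,-0.0018,0.041],"delta_rot": [0.15,0,0]},{"hand": 0,"linear": [0.0017,-0.0018,0.041],"delta_rot": [0.15,0,0]}])

```text
time: 1.58
tool_pos: [0.4007, -0.3535, 0.0604]
tcp_rot: [0.947, 0.322, -0.0, -0.0]
contact_force: [0.2, -1.1, 1.0]
width: 0.994
```

```bash
python3 -c "
from h import *
plan(.400,-.3545,.010,-52.4)
for n,(x,y) in(('side',(300,70)),('top',(350,220))):
  a=imaging.capture(n)[:,:,::-1].copy();cv2.imwrite(f'pics/{n}2.png',a)
  s=monitor.read_state();R=Ro.from_quat(s['tcp_rot']).as_matrix();p=s['tool_pos']
  b=cv2.resize(a[y:y+100,x:x+100],None,fx=4,fy=4)
  for k in(-.0425,.0425):
    q=proj(n,[p+R@[0,k,-.013]])[0]; cv2.circle(b,tuple(int(v) for v in (q-[x,y]+.5)*4),3,(0,0,255),-1)
  cv2.imwrite(f'pics/v2{n}.png',b)
a=np.hstack([cv2.imread('pics/v2side.png'),cv2.imread('pics/v2top.png')]);cv2.imwrite('pics/v2.png',a)"
```

```text
linear [-0.0012, 0.0003, 0.0504] rot [-0.01, 0.01, 0.0] rows rot 1.0 rows lin 1.0
down1m-> [0.0001, 0.0002, 1.0] now [ 0.4007 -0.3535  0.0604] q [ 0.77  0.48 -0.14  1.98  0.1   0.68 -0.34] F [ 0.2 -1.1  1. ] w 0.994 t 1.575
```

View pics/v2.png

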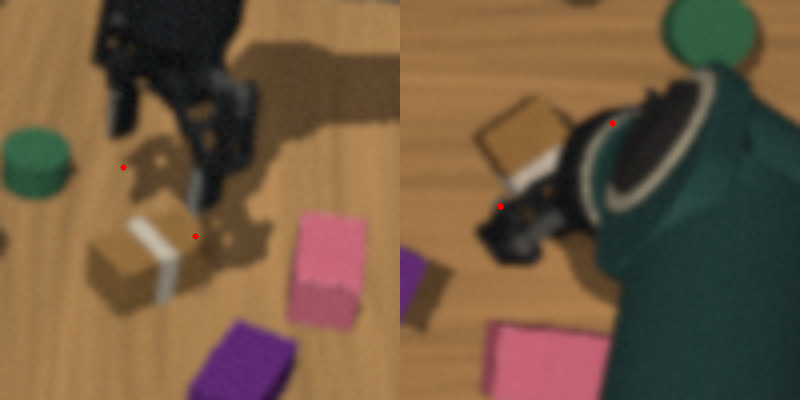

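Request:
servo_tool(moves=[{"hand": 1,"linear": [0,0,0],"delta_rot": [0,0,0]},{"hand": 1,"linear": [0,0,0],"delta_rot": [0,0,0]},{"hand": 1,"linear": [0,0,0],"delta_rot": [0,0,0]},{"hand": 1,"linear": [0,0,0],"delta_rot": [0,0,0]},{"hand": 1,"linear": [0,0,0],"delta_rot": [0,0,0]},{"hand": 1,"linear": [0,0,0],"delta_rot": [0,0,0]},{"hand": 1,"linear": [0,0,0],"delta_rot": [0,0,0]}])

```text
time: 2.55
tool_pos: [0.4005, -0.3527, 0.0595]
tcp_rot: [0.947, 0.323, -0.0, -0.0]
contact_force: [0.1, -0.8, 0.7]
width: 0.001
```

```bash
python3 -c "
from h import *
plan(.400,-.3545,.010,-52.4)
for n,(x,y) in(('side',(300,70)),('top',(350,220))):
  a=imaging.capture(n)[:,:,::-1].copy();cv2.imwrite(f'pics/{n}3.png',a)
  s=monitor.read_state();p=s['tool_pos']
  b=cv2.resize(a[y:y+100,x:x+100],None,fx=4,fy=4)
  q=proj(n,[p])[0]; cv2.circle(b,tuple(int(v) for v in (q-[x,y]+.5)*4),3,(0,0,255),-1)
  cv2.imwrite(f'pics/v3{n}.png',b)
a=np.hstack([cv2.imread('pics/v3side.png'),cv2.imread('pics/v3top.png')]);cv2.imwrite('pics/v3.png',a)"
```

```text
linear [-0.0015, 0.0011, 0.0495] rot [-0.07, 0.01, 0.05] rows rot 1.0 rows lin 1.0
down1m-> [0.0002, 0.0011, 1.0] now [ 0.4005 -0.3527  0.0595] q [ 0.77  0.48 -0.14  1.98  0.1   0.68 -0.34] F [ 0.1 -0.8  0.7] w 0.001 t 2.55
```

View pics/v3.png

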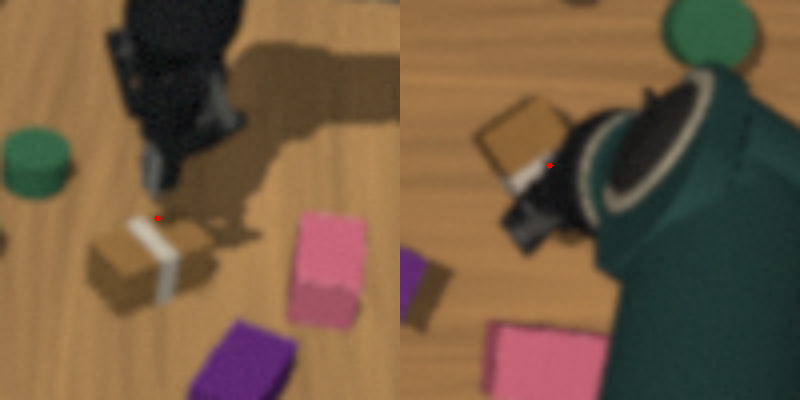

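Request:
servo_tool(moves=[{"hand": 0,"linear": [0,0,0],"delta_rot": [0,0,0]},{"hand": 0,"linear": [0,0,0],"delta_rot": [0,0,0]},{"hand": 0,"linear": [0,0,0],"delta_rot": [0,0,0]},{"hand": 0,"linear": [0,0,0],"delta_rot": [0,0,0]},{"hand": 0,"linear": [-0.0012,0.0011,0.0295],"delta_rot": [0,0,0]},{"hand": 0,"linear": [-0.0012,0.0011,0.0295],"delta_rot": [0,0,0]},{"hand": 0,"linear": [-0.0012,0.0011,0.0295],"delta_rot": [0,0,0]}])

```text
time: 3.52
tool_pos: [0.4005, -0.3544, 0.0305]
tcp_rot: [0.947, 0.323, -0.0, -0.0]
contact_force: [-1.1, -0.0, 0.2]
width: 1.003
```

```bash
cat > look.py <<'E'
from h import *
import sys
def look(tag,ws,wt,k=4,pt=None,sz=100):
  o=[]
  for n,(x,y) in(('side',ws),('top',wt)):
    a=imaging.capture(n)[:,:,::-1].copy();cv2.imwrite(f'pics/{n}{tag}.png',a)
    s=monitor.read_state();p=s['tool_pos']
    b=cv2.resize(a[y:y+sz,x:x+sz],None,fx=k,fy=k)
    q=proj(n,[p])[0]; cv2.circle(b,tuple(int(v) for v in (q-[x,y]+.5)*k),2,(0,0,255),-1)
    o.append(b)
  h=min(i.shape[0] for i in o);cv2.imwrite(f'pics/v{tag}.png',np.hstack([i[:h] for i in o]))
E
python3 -c "
from look import *
plan(.400,-.3545,.010,-52.4)
look('4',(300,70),(350,220))"
```

```text
linear [-0.0005, -0.0003, 0.0205] rot [-0.04, 0.01, 0.05] rows rot 1.0 rows lin 1.0
down1m-> [0.0001, 0.0008, 1.0] now [ 0.4005 -0.3544  0.0305] q [ 0.77  0.53 -0.13  1.99  0.11  0.62 -0.35] F [-1.1 -0.   0.2] w 1.003 t 3.525
```

View pics/v4.png

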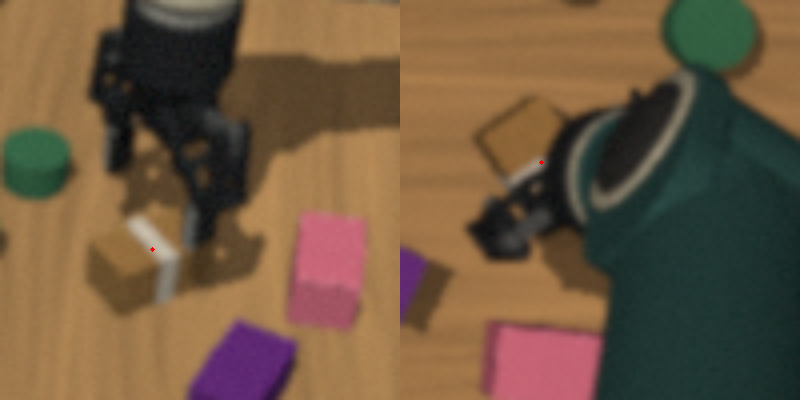

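Request:
servo_tool(moves=[{"hand": 0,"linear": [0,0,0.005],"delta_rot": [0,0,0]},{"hand": 0,"linear": [0,0,0.01],"delta_rot": [0,0,0]},{"hand": 0,"linear": [0,0,0.01],"delta_rot": [0,0,0]}])

```text
time: 4.0
tool_pos: [0.3999, -0.3541, 0.0196]
tcp_rot: [0.947, 0.323, -0.001, -0.001]
contact_force: [-0.5, -0.0, 0.2]
width: 0.996
```

Request:
servo_tool(moves=[{"hand": 0,"linear": [0,0,0.005],"delta_rot": [0,0,0]},{"hand": 0,"linear": [0,0,0.01],"delta_rot": [0,0,0]},{"hand": 0,"linear": [0,0,0.01],"delta_rot": [0,0,0]}])

```text
time: 4.38
tool_pos: [0.3999, -0.3541, 0.0095]
tcp_rot: [0.947, 0.323, -0.001, -0.001]
contact_force: [0.9, -0.0, -0.1]
width: 0.996
```

```bash
python3 -c "
from look import *
plan(.400,-.3545,.010,-52.4)
look('5',(300,70),(350,220))"
```

```text
linear [-0.0002, 0.0004, -0.0005] rot [-0.12, 0.03, 0.04] rows rot 1.0 rows lin 1.0
down1m-> [0.0005, 0.002, 1.0] now [ 0.3999 -0.3541  0.0095] q [ 0.76  0.57 -0.12  2.    0.12  0.58 -0.36] F [ 0.9 -0.  -0.1] w 0.996 t 4.375
```

View pics/v5.png

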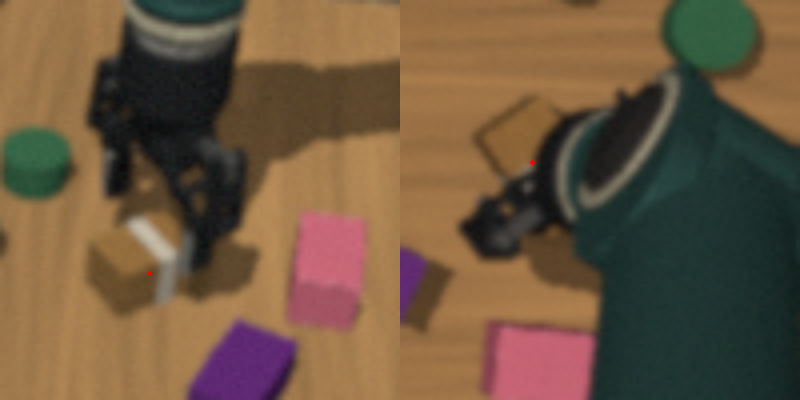

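Request:
servo_tool(moves=[{"hand": 0,"linear": [0,0,0.005],"delta_rot": [0,0,0]},{"hand": 0,"linear": [0,0,0.01],"delta_rot": [0,0,0]},{"hand": 0,"linear": [0,0,0.015],"delta_rot": [0,0,0]},{"hand": 0,"linear": [0,0,0.015],"delta_rot": [0,0,0]}])

```text
time: 4.97
tool_pos: [0.3999, -0.354, -0.0055]
tcp_rot: [0.947, 0.323, -0.001, -0.001]
contact_force: [0.4, 0.2, -0.8]
width: 1.0
```

```bash
python3 -c "
from look import *
plan(.400,-.3545,.010,-52.4)
look('6',(310,90),(360,230),k=5,sz=80)"
```

```text
linear [-0.0002, 0.0004, -0.0155] rot [-0.12, 0.03, 0.05] rows rot 1.0 rows lin 1.0
down1m-> [0.0005, 0.0021, 1.0] now [ 0.3999 -0.354  -0.0055] q [ 0.76  0.59 -0.12  2.    0.13  0.55 -0.36] F [ 0.4  0.2 -0.8] w 1.0 t 4.975
```

View pics/v6.png

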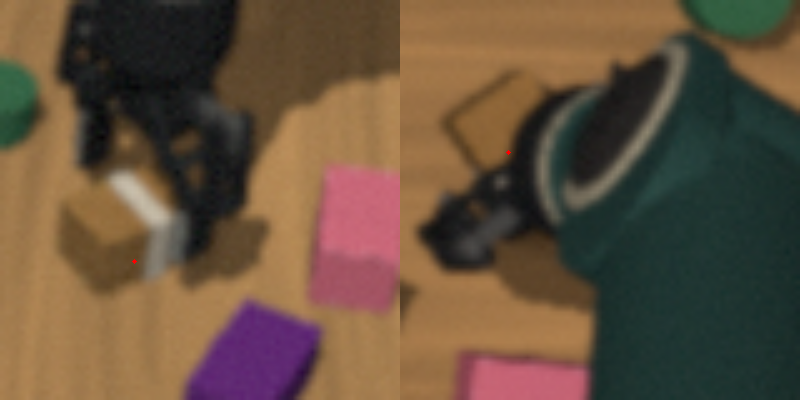

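```bash
python3 -c "
from h import *
for z in(0,.0075,.027):
  for s in(1,-1): print(z,s,(proj('side',[[.4-s*.61*.0425,-.354+s*.79*.0425,z]])-[310,90]+.5)*5,(proj('top',[[.4-s*.61*.0425,-.354+s*.79*.0425,z]])-[360,230]+.5)*5+[400,0])"
```

```text
0 1 [[179.11044284 298.59371825]] [[444.59039888 202.16970934]]
0 -1 [[ 93.38828859 213.06412144]] [[576.48602905 104.29396299]]
0.0075 1 [[180.7901112  288.51088179]] [[447.70309259 202.97725588]]
0.0075 -1 [[ 94.62322498 202.95719274]] [[580.35233482 104.5340634 ]]
0.027 1 [[185.23132862 261.85081611]] [[455.96739926 205.12131912]]
0.027 -1 [[ 97.88655824 176.24952037]] [[590.6169377  105.17150274]]
```

Request:
servo_tool(moves=[{"hand": 0,"linear": [0,0,-0.007],"delta_rot": [0,0,0]},{"hand": 0,"linear": [0,0,-0.007],"delta_rot": [0,0,0]},{"hand": 1,"linear": [0,0,-0.007],"delta_rot": [0,0,0]},{"hand": 1,"linear": [0,0,-0.007],"delta_rot": [0,0,0]},{"hand": 1,"linear": [0,0,-0.007],"delta_rot": [0,0,0]},{"hand": 1,"linear": [0,0,-0.007],"delta_rot": [0,0,0]},{"hand": 1,"linear": [0,0,-0.007],"delta_rot": [0,0,0]},{"hand": 1,"linear": [0,0,-0.007],"delta_rot": [0,0,0]}])

```text
time: 6.08
tool_pos: [0.4005, -0.3546, 0.0025]
tcp_rot: [0.947, 0.323, -0.0, -0.0]
contact_force: [-0.5, 0.9, 5.4]
width: 0.517
```

```bash
python3 -c "
from look import *
plan(.400,-.3545,.150,-52.4)
look('7',(310,90),(360,230),k=5,sz=80)"
```

```text
linear [-0.0004, -0.0004, -0.1475] rot [-0.02, 0.01, 0.04] rows rot 1.0 rows lin 3.0
down1m-> [0.0002, 0.0004, 1.0] now [ 0.4005 -0.3546  0.0025] q [ 0.76  0.58 -0.12  2.    0.12  0.57 -0.36] F [-0.5  0.9  5.4] w 0.517 t 6.075
```

View pics/v7.png

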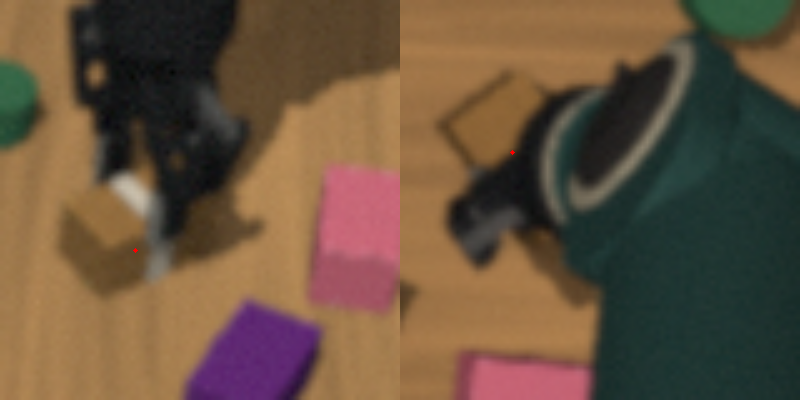

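Request:
servo_tool(moves=[{"hand": 1,"linear": [0,0,-0.03],"delta_rot": [0,0,0]},{"hand": 1,"linear": [0,0,-0.08],"delta_rot": [0,0,0]},{"hand": 1,"linear": [0,0,-0.13],"delta_rot": [0,0,0]},{"hand": 1,"linear": [0,0,-0.15],"delta_rot": [0,0,0]},{"hand": 1,"linear": [0,0,-0.15],"delta_rot": [0,0,0]}])

```text
time: 6.8
tool_pos: [0.401, -0.355, 0.1533]
tcp_rot: [0.947, 0.323, 0.0, 0.001]
contact_force: [0.2, 0.1, -1.9]
width: 0.517
```

```bash
python3 -c "
from look import *
plan(.621,.0348,.150,-.5)
look('8',(290,40),(360,220),k=4,sz=100)"
```

```text
linear [0.4123, -0.1743, 0.0031] rot [0.12, 0.04, -51.86] rows rot 5.0 rows lin 8.0
down1m-> [-0.0003, -0.0021, 1.0] now [ 0.401  -0.355   0.1533] q [ 0.79  0.35 -0.16  1.92  0.07  0.87 -0.31] F [ 0.2  0.1 -1.9] w 0.517 t 6.8
```

View pics/v8.png

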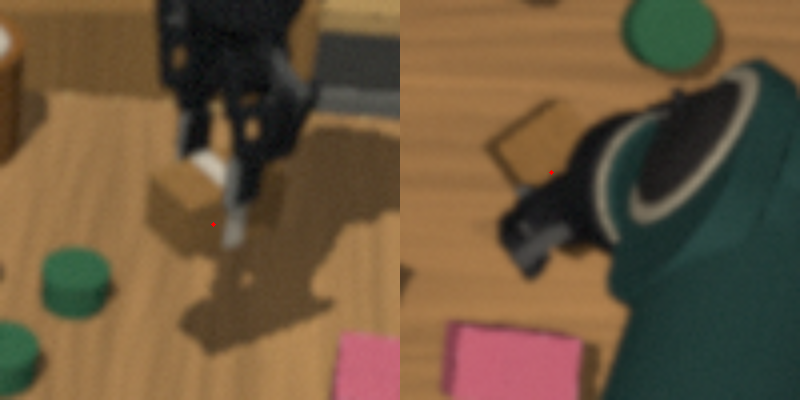

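Request:
servo_tool(moves=[{"hand": 1,"linear": [0.06,-0.025,0],"delta_rot": [0,0,-8]},{"hand": 1,"linear": [0.115,-0.049,0],"delta_rot": [0,0,-16]},{"hand": 1,"linear": [0.17,-0.072,0],"delta_rot": [0,0,-24]},{"hand": 1,"linear": [0.225,-0.095,0],"delta_rot": [0,0,-32]},{"hand": 1,"linear": [0.28,-0.118,0],"delta_rot": [0,0,-40]},{"hand": 1,"linear": [0.335,-0.141,0],"delta_rot": [0,0,-48]},{"hand": 1,"linear": [0.38,-0.16,0],"delta_rot": [0,0,-51.9]},{"hand": 1,"linear": [0.4123,-0.1743,0.003],"delta_rot": [0.1,0,-51.9]},{"hand": 1,"linear": [0.4123,-0.1743,0.003],"delta_rot": [0.1,0,-51.9]},{"hand": 1,"linear": [0.4123,-0.1743,0.003],"delta_rot": [0.1,0,-51.9]},{"hand": 1,"linear": [0.4123,-0.1743,0.003],"delta_rot": [0.1,0,-51.9]},{"hand": 1,"linear": [0.4123,-0.1743,0.003],"delta_rot": [0.1,0,-51.9]}])

```text
time: 8.4
tool_pos: [0.6201, 0.0341, 0.1491]
tcp_rot: [0.711, 0.704, -0.001, -0.001]
contact_force: [-0.1, 0.8, -0.8]
width: 0.514
```

```bash
python3 -c "
from look import *
plan(.621,.0348,.030,-.5)
look('9',(190,160),(180,120),k=4,sz=100)"
```

```text
linear [0.0006, 0.0012, 0.1191] rot [-0.14, -0.05, -0.06] rows rot 1.0 rows lin 2.0
down1m-> [-0.0009, 0.0025, 1.0] now [0.6201 0.0341 0.1491] q [ 0.22  0.53 -0.45  1.7   0.27  0.98 -0.33] F [-0.1  0.8 -0.8] w 0.514 t 8.4
```

View pics/v9.png

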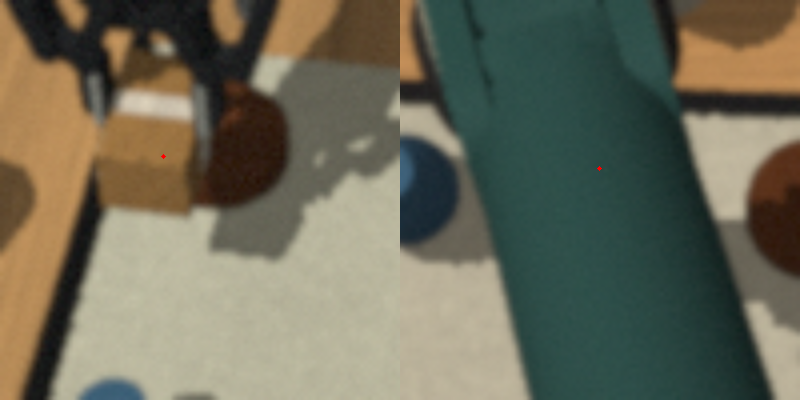

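```bash
cat > ov.py <<'E'
from h import *
def ov(src,n,off,k,B,out,sz=100):
    a=cv2.imread(src);x,y=off;b=cv2.resize(a[y:y+sz,x:x+sz],None,fx=k,fy=k)
    q=((proj(n,B)-off+.5)*k).astype(int)
    for j,c in((0,(255,0,0)),(4,(0,255,0))): cv2.polylines(b,[q[[j,j+1,j+3,j+2]].reshape(-1,1,2)],True,c,1)
    cv2.imwrite(out,b)
E
python3 -c "
from ov import *
ov('pics/side9.png','side',(190,160),5,box(.6201,.0341,np.radians(-.5),.1466),'pics/v9o.png')"
```

```text
(no output)
```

View pics/v9o.png

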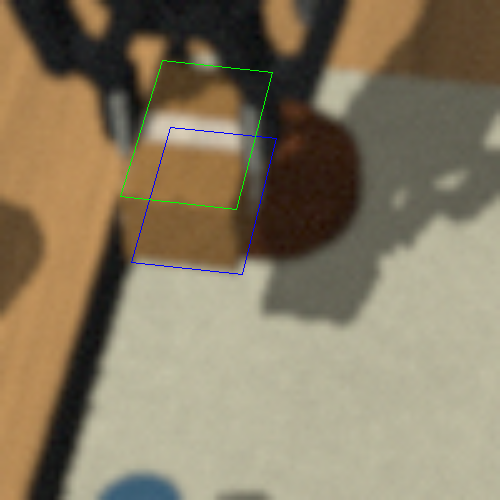

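Request:
servo_tool(moves=[{"hand": 1,"linear": [0.0006,0.0011,0.05],"delta_rot": [-0.14,0,0]},{"hand": 1,"linear": [0.0006,0.0012,0.1],"delta_rot": [-0.14,0,0]},{"hand": 1,"linear": [0.0006,0.0012,0.125],"delta_rot": [-0.14,0,0]},{"hand": 1,"linear": [0.0006,0.0012,0.135],"delta_rot": [-0.14,0,0]},{"hand": 1,"linear": [0.0006,0.0012,0.138],"delta_rot": [-0.14,0,0]},{"hand": 1,"linear": [0.0006,0.0012,0.138],"delta_rot": [-0.14,0,0]}])

```text
time: 9.25
tool_pos: [0.6221, 0.0363, 0.0123]
tcp_rot: [0.71, 0.704, 0.001, 0.0]
contact_force: [0.3, -1.0, -1.5]
width: 0.518
```

```bash
python3 -c "
from look import *
plan(.621,.0348,.0085,-.5)
look('10',(190,180),(180,120),k=4,sz=100)
from ov import *
s=monitor.read_state()['tool_pos']
ov('pics/side10.png','side',(190,180),4,box(s[0],s[1],np.radians(-.5),s[2]-.0025),'pics/v10o.png')"
```

```text
linear [-0.0015, -0.0011, 0.0038] rot [0.12, -0.09, 0.03] rows rot 1.0 rows lin 1.0
down1m-> [-0.0016, -0.002, 1.0] now [0.6221 0.0363 0.0123] q [ 0.17  0.71 -0.38  1.77  0.36  0.74 -0.41] F [ 0.3 -1.  -1.5] w 0.518 t 9.25
```

View pics/v10o.png

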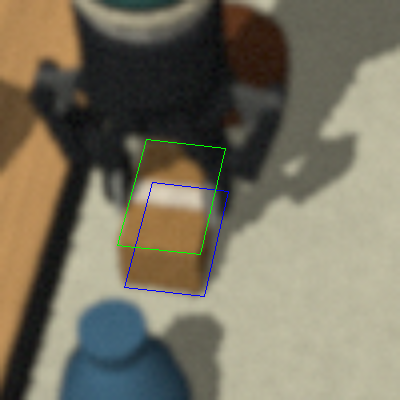

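Request:
servo_tool(moves=[{"hand": 1,"linear": [-0.0012,-0.0011,0.0015],"delta_rot": [0.1,-0.05,0]},{"hand": 1,"linear": [-0.0012,-0.0011,0.003],"delta_rot": [0.1,-0.05,0]},{"hand": 1,"linear": [-0.0012,-0.0011,0.003],"delta_rot": [0.1,-0.05,0]}])

```text
time: 9.72
tool_pos: [0.6203, 0.0348, 0.0086]
tcp_rot: [0.71, 0.704, -0.0, -0.001]
contact_force: [-1.5, -0.7, 3.8]
width: 0.515
```

```bash
python3 -c "
from look import *
plan(.621,.0348,.0085,-.5)"
```

```text
linear [0.0, 0.0007, 0.0001] rot [-0.07, -0.01, 0.04] rows rot 1.0 rows lin 1.0
down1m-> [-0.0002, 0.0013, 1.0] now [0.6203 0.0348 0.0086] q [ 0.17  0.71 -0.38  1.77  0.37  0.73 -0.41] F [-1.5 -0.7  3.8] w 0.515 t 9.725
```

Request:
servo_tool(moves=[{"hand": 0.2,"linear": [0,0,0],"delta_rot": [0,0,0]},{"hand": 0.2,"linear": [0,0,0],"delta_rot": [0,0,0]},{"hand": 0.2,"linear": [0,0,0],"delta_rot": [0,0,0]},{"hand": 0.1,"linear": [0,0,-0.03],"delta_rot": [0,0,0]},{"hand": 0,"linear": [0,0,-0.09],"delta_rot": [0,0,0]},{"hand": 0,"linear": [0,0,-0.15],"delta_rot": [0,0,0]},{"hand": 0,"linear": [0,0,-0.16],"delta_rot": [0,0,0]},{"hand": 0,"linear": [0,0,-0.16],"delta_rot": [0,0,0]}])

```text
time: 10.72
tool_pos: [0.6205, 0.0348, 0.1686]
tcp_rot: [0.71, 0.704, -0.0, -0.0]
contact_force: [0.1, -0.2, 0.4]
width: 1.0
```

```bash
python3 -c "
from look import *
plan(.5590,.3490,.12,32)"
```

```text
linear [0.3137, -0.064, 0.0487] rot [-0.03, -0.02, -32.46] rows rot 4.0 rows lin 6.0
down1m-> [-0.0002, 0.0005, 1.0] now [0.6205 0.0348 0.1686] q [ 0.23  0.51 -0.46  1.68  0.26  1.01 -0.33] F [ 0.1 -0.2  0.4] w 1.0 t 10.725
```

Request:
servo_tool(moves=[{"hand": 0,"linear": [0.055,-0.011,0],"delta_rot": [0,0,-8]},{"hand": 0,"linear": [0.11,-0.022,0],"delta_rot": [0,0,-16]},{"hand": 0,"linear": [0.165,-0.034,0],"delta_rot": [0,0,-24]},{"hand": 0,"linear": [0.22,-0.045,0],"delta_rot": [0,0,-32.5]},{"hand": 0,"linear": [0.275,-0.056,0],"delta_rot": [0,0,-32.5]},{"hand": 0,"linear": [0.3137,-0.064,0.02],"delta_rot": [0,0,-32.5]},{"hand": 0,"linear": [0.3137,-0.064,0.0487],"delta_rot": [0,0,-32.5]},{"hand": 0,"linear": [0.3137,-0.064,0.0487],"delta_rot": [0,0,-32.5]},{"hand": 0,"linear": [0.3137,-0.064,0.0487],"delta_rot": [0,0,-32.5]},{"hand": 0,"linear": [0.3137,-0.064,0.0487],"delta_rot": [0,0,-32.5]}])

```text
time: 11.98
tool_pos: [0.5596, 0.3488, 0.1206]
tcp_rot: [0.485, 0.875, 0.0, -0.0]
contact_force: [-0.2, -0.2, -0.2]
width: 0.998
```

```bash
python3 -c "
from look import *
plan(.5590,.3490,0,32)
look('11',(180,160),(150,120),k=4,sz=190)
from ov import *
B=box(.621,.0348,np.radians(-.5),.006)
ov('pics/side11.png','side',(190,180),4,B,'pics/a.png');ov('pics/top11.png','top',(180,130),4,B,'pics/b.png')
cv2.imwrite('pics/v11o.png',np.hstack([cv2.imread('pics/a.png'),cv2.imread('pics/b.png')]))"
```

```text
linear [0.0004, -0.0005, 0.1206] rot [0.01, -0.07, -0.03] rows rot 1.0 rows lin 2.0
down1m-> [-0.0012, -0.0002, 1.0] now [0.5596 0.3488 0.1206] q [-0.2   0.66 -0.59  1.61  0.42  1.   -0.37] F [-0.2 -0.2 -0.2] w 0.998 t 11.975
```

View pics/v11o.png

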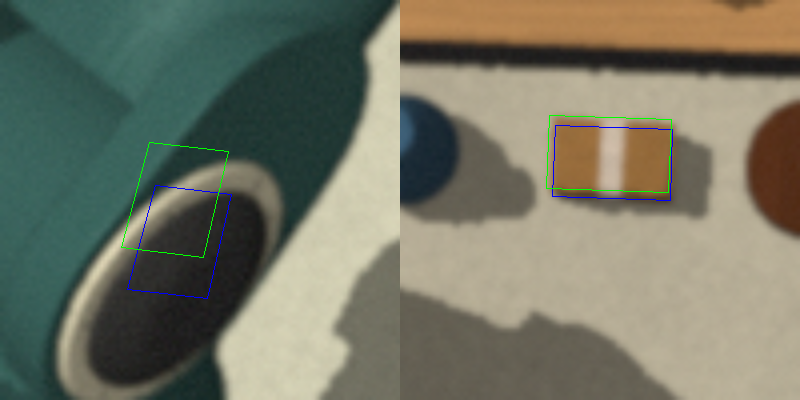

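View pics/side11.png

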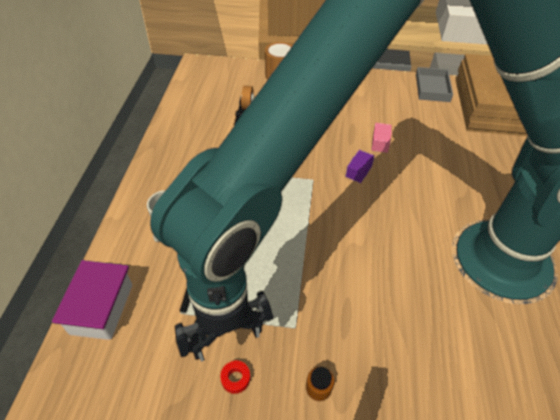

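Request:
servo_tool(moves=[{"hand": 0,"linear": [0.0004,-0.0005,0.06],"delta_rot": [0,0,0]},{"hand": 0,"linear": [0.0004,-0.0005,0.1],"delta_rot": [0,0,0]},{"hand": 0,"linear": [0.0004,-0.0005,0.12],"delta_rot": [0,0,0]},{"hand": 0,"linear": [0.0004,-0.0005,0.126],"delta_rot": [0,0,0]},{"hand": 0,"linear": [0.0004,-0.0005,0.1306],"delta_rot": [0,0,0]},{"hand": 0,"linear": [0.0004,-0.0005,0.1306],"delta_rot": [0,0,0]}])

```text
time: 12.82
tool_pos: [0.5587, 0.3498, -0.0097]
tcp_rot: [0.485, 0.875, 0.001, -0.0]
contact_force: [-0.8, 0.5, 0.8]
width: 0.998
```

```bash
python3 -c "
from look import *
plan(.5590,.3490,-.015,32)
look('12',(180,310),(70,150),k=4,sz=100)"
```

```text
linear [-0.0009, -0.0001, 0.0053] rot [0.04, -0.08, 0.04] rows rot 1.0 rows lin 1.0
down1m-> [-0.0013, -0.0008, 1.0] now [ 0.5587  0.3498 -0.0097] q [-0.26  0.82 -0.51  1.67  0.52  0.79 -0.44] F [-0.8  0.5  0.8] w 0.998 t 12.825
```

View pics/v12.png

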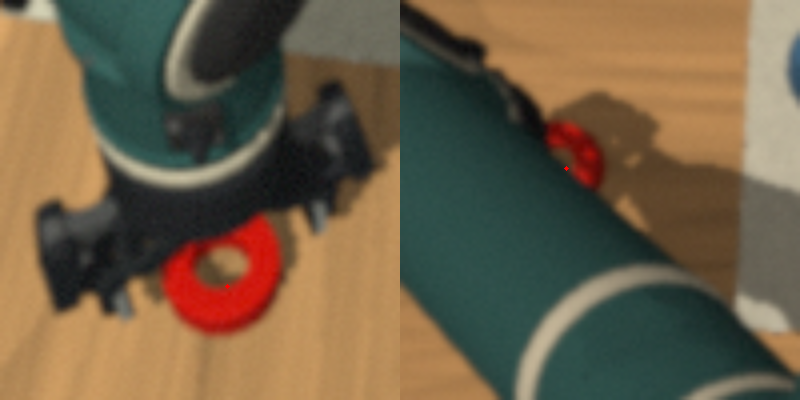

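```bash
python3 -c "
from h import *
s=monitor.read_state();R=Ro.from_quat(s['tcp_rot']).as_matrix();p=s['tool_pos']
for d in(0,-.013,-.023,-.032):
  print(d,[np.round((proj('side',[p+R@[0,k*.0455,d]])[0]-[180,310]+.5)*4) for k in(1,-1)])
a=cv2.imread('pics/side12.png');cv2.imwrite('pics/v12b.png',cv2.resize(a[340:420,180:280],None,fx=8,fy=8,interpolation=cv2.INTER_CUBIC))"
```

```text
0 [array([136., 328.]), array([316., 246.])]
-0.013 [array([133., 318.]), array([315., 236.])]
-0.023 [array([131., 311.]), array([315., 228.])]
-0.032 [array([129., 304.]), array([314., 221.])]
```

View pics/v12b.png

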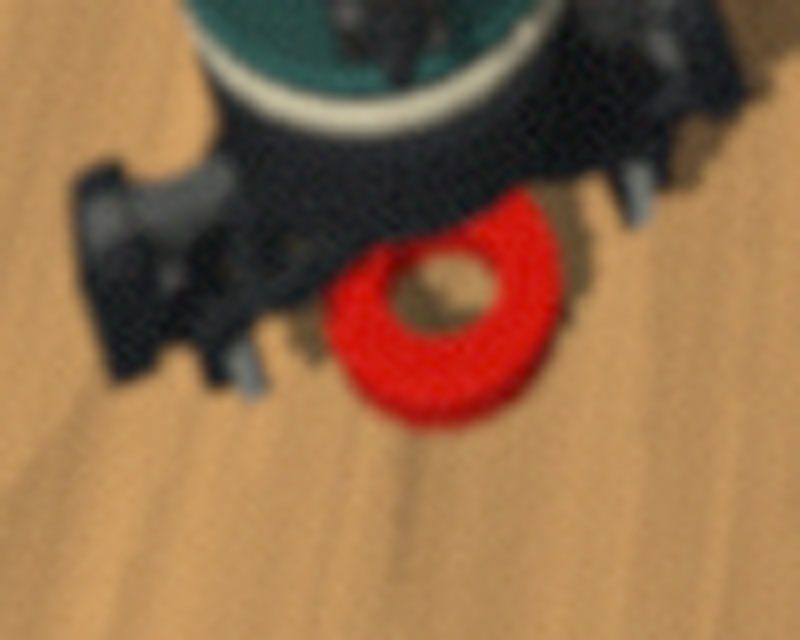

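Request:
servo_tool(moves=[{"hand": 0,"linear": [-0.0009,0,-0.008],"delta_rot": [0,0,0]},{"hand": 0,"linear": [-0.0009,0,-0.008],"delta_rot": [0,0,0]},{"hand": 1,"linear": [-0.0009,0,-0.008],"delta_rot": [0,0,0]},{"hand": 1,"linear": [-0.0009,0,-0.008],"delta_rot": [0,0,0]},{"hand": 1,"linear": [-0.0009,0,-0.008],"delta_rot": [0,0,0]},{"hand": 1,"linear": [-0.0009,0,-0.008],"delta_rot": [0,0,0]},{"hand": 1,"linear": [-0.0009,0,-0.008],"delta_rot": [0,0,0]}])

```text
time: 13.8
tool_pos: [0.5583, 0.3485, -0.0029]
tcp_rot: [0.484, 0.875, -0.0, -0.001]
contact_force: [-0.2, 0.8, -0.2]
width: 0.001
```

```bash
python3 -c "
from look import *
plan(.5590,.3490,-.015,32)
look('13',(180,310),(70,150),k=4,sz=100)"
```

```text
linear [0.0, 0.0009, 0.0121] rot [-0.08, -0.08, 0.04] rows rot 1.0 rows lin 1.0
down1m-> [-0.0013, 0.0015, 1.0] now [ 0.5583  0.3485 -0.0029] q [-0.25  0.81 -0.51  1.67  0.51  0.81 -0.44] F [-0.2  0.8 -0.2] w 0.001 t 13.8
```

View pics/v13.png

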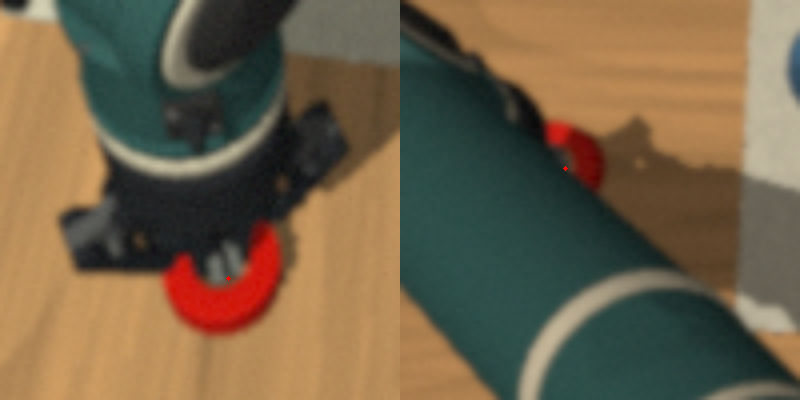

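```bash
python3 -c "
import cv2,numpy as np
a=cv2.imread('pics/side13.png');b=cv2.imread('pics/top13.png')
f=lambda i,x,y:cv2.resize(i[y:y+40,x:x+40],None,fx=10,fy=10,interpolation=cv2.INTER_CUBIC)
cv2.imwrite('pics/v13b.png',np.hstack([f(a,215,360),f(b,90,170)]))"
```

```text
(no output)
```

View pics/v13b.png

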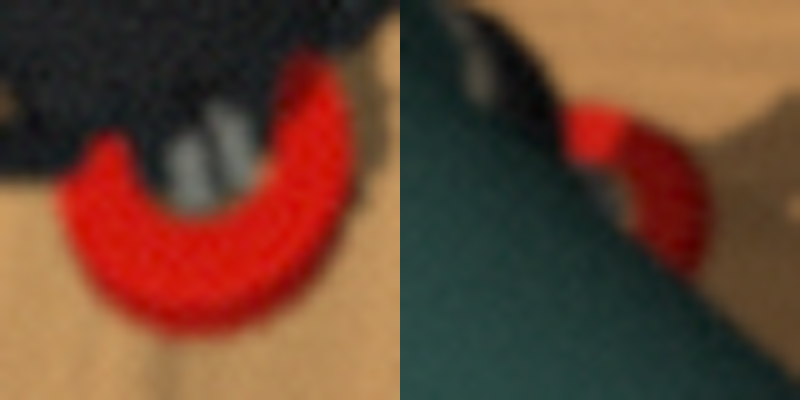

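Request:
servo_tool(moves=[{"hand": 1,"linear": [0,0.0009,-0.01],"delta_rot": [0,0,0]},{"hand": 1,"linear": [0,0.0009,-0.018],"delta_rot": [0,0,0]},{"hand": 1,"linear": [0,0.0009,-0.018],"delta_rot": [0,0,0]}])

```text
time: 14.28
tool_pos: [0.5599, 0.3495, 0.0164]
tcp_rot: [0.484, 0.875, 0.001, -0.0]
contact_force: [-0.5, 1.1, 0.3]
width: 0.003
```

```bash
python3 -c "
from look import *
plan(.5590,.3490,0,32)
look('14',(195,340),(80,160),k=6,sz=60)"
```

```text
linear [-0.0, -0.0011, 0.0164] rot [0.06, -0.08, 0.04] rows rot 1.0 rows lin 1.0
down1m-> [-0.0014, -0.001, 1.0] now [0.5599 0.3495 0.0164] q [-0.24  0.78 -0.53  1.66  0.5   0.83 -0.43] F [-0.5  1.1  0.3] w 0.003 t 14.275
```

View pics/v14.png

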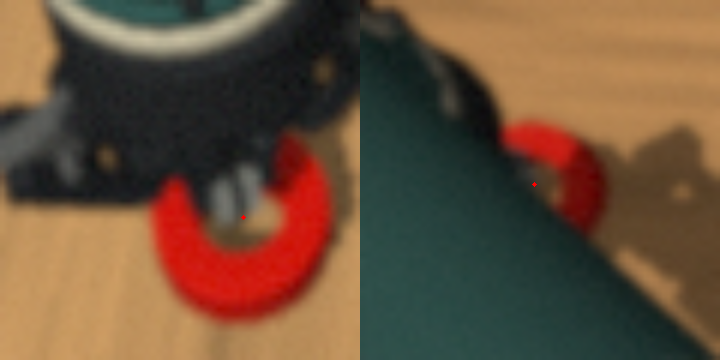

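Request:
servo_tool(moves=[{"hand": 1,"linear": [0,0,-0.02],"delta_rot": [0,0,0]},{"hand": 1,"linear": [0,0,-0.02],"delta_rot": [0,0,0]},{"hand": 0,"linear": [0,0,-0.02],"delta_rot": [0,0,0]},{"hand": 0,"linear": [0,0,-0.02],"delta_rot": [0,0,0]},{"hand": 0,"linear": [0,0,-0.02],"delta_rot": [0,0,0]},{"hand": 0,"linear": [0,0,-0.02],"delta_rot": [0,0,0]},{"hand": 0,"linear": [0,0,0.01],"delta_rot": [0,0,0]},{"hand": 0,"linear": [0,0,0.024],"delta_rot": [0,0,0]},{"hand": 0,"linear": [0,0,0.027],"delta_rot": [0,0,0]},{"hand": 0,"linear": [0,0,0.027],"delta_rot": [0,0,0]}])

```text
time: 15.62
tool_pos: [0.5593, 0.3494, -0.0116]
tcp_rot: [0.484, 0.875, 0.0, -0.001]
contact_force: [-0.4, -0.1, -0.2]
width: 1.001
```

Request:
servo_tool(moves=[{"hand": 0.22,"linear": [0,0,0],"delta_rot": [0,0,0]},{"hand": 0.22,"linear": [0,0,0],"delta_rot": [0,0,0]},{"hand": 0.22,"linear": [0,0,0],"delta_rot": [0,0,0]}])

```text
time: 16.0
tool_pos: [0.5594, 0.3491, -0.0115]
tcp_rot: [0.484, 0.875, 0.0, -0.001]
contact_force: [-0.6, -0.4, 0.9]
width: 0.782
```

```bash
python3 -c "
from look import *
plan(.5590,.3490,0,32)
look('15',(180,340),(80,160),k=5,sz=80)"
```

```text
linear [0.0001, -0.0004, -0.0115] rot [-0.03, -0.07, 0.04] rows rot 1.0 rows lin 1.0
down1m-> [-0.0012, 0.0006, 1.0] now [ 0.5594  0.3491 -0.0115] q [-0.26  0.82 -0.51  1.67  0.52  0.79 -0.44] F [-0.6 -0.4  0.9] w 0.782 t 16.0
```

View pics/v15.png

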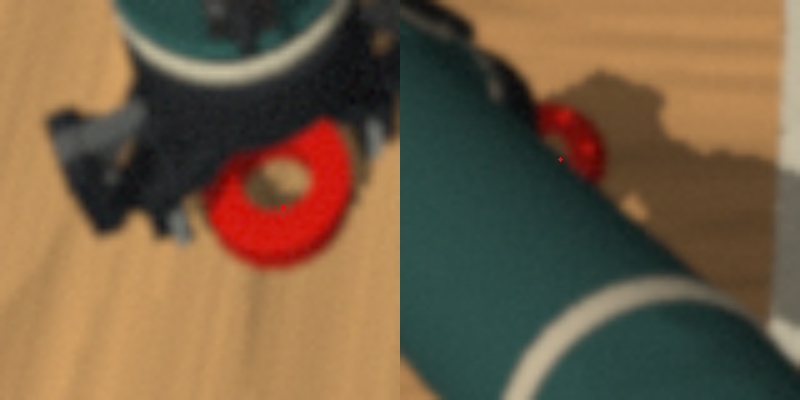

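Request:
servo_tool(moves=[{"hand": 0.22,"linear": [0,0,0.003],"delta_rot": [0,0,0]},{"hand": 0.22,"linear": [0,0,0.006],"delta_rot": [0,0,0]},{"hand": 0.22,"linear": [0,0,0.006],"delta_rot": [0,0,0]}])

```text
time: 16.48
tool_pos: [0.5588, 0.3488, -0.0184]
tcp_rot: [0.484, 0.875, -0.001, -0.001]
contact_force: [0.3, 0.7, -0.4]
width: 0.778
```

Request:
servo_tool(moves=[{"hand": 0.25,"linear": [0,0,0.002],"delta_rot": [0,0,0]},{"hand": 0.25,"linear": [0,0,0.004],"delta_rot": [0,0,0]},{"hand": 0.25,"linear": [0,0,0.004],"delta_rot": [0,0,0]}])

```text
time: 16.85
tool_pos: [0.559, 0.349, -0.0221]
tcp_rot: [0.484, 0.875, -0.0, -0.001]
contact_force: [-0.4, -0.5, -0.0]
width: 0.75
```

```bash
python3 -c "
from look import *
plan(.5590,.3490,0,32)
look('16',(180,340),(80,160),k=5,sz=80)"
```

```text
linear [0.0001, -0.0, -0.0221] rot [-0.08, -0.08, 0.05] rows rot 1.0 rows lin 1.0
down1m-> [-0.0013, 0.0014, 1.0] now [ 0.559   0.349  -0.0221] q [-0.26  0.83 -0.5   1.67  0.53  0.78 -0.45] F [-0.4 -0.5 -0. ] w 0.75 t 16.85
```

View pics/v16.png

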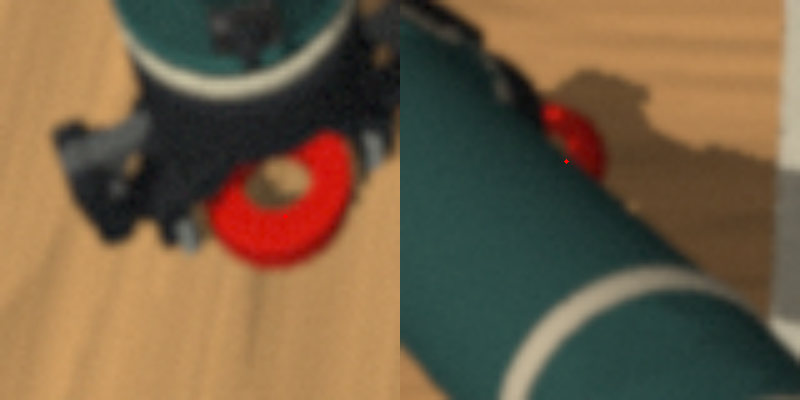

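Request:
servo_tool(moves=[{"hand": 1,"linear": [0,0,0],"delta_rot": [0,0,0]},{"hand": 1,"linear": [0,0,0],"delta_rot": [0,0,0]},{"hand": 1,"linear": [0,0,0],"delta_rot": [0,0,0]},{"hand": 1,"linear": [0,0,0],"delta_rot": [0,0,0]}])

```text
time: 17.45
tool_pos: [0.5594, 0.3494, -0.0211]
tcp_rot: [0.484, 0.875, 0.0, -0.001]
contact_force: [-0.9, -0.6, 5.9]
width: 0.633
```

Request:
servo_tool(moves=[{"hand": 1,"linear": [0,0,-0.03],"delta_rot": [0,0,0]},{"hand": 1,"linear": [0,0,-0.08],"delta_rot": [0,0,0]},{"hand": 1,"linear": [0,0,-0.13],"delta_rot": [0,0,0]},{"hand": 1,"linear": [0,0,-0.18],"delta_rot": [0,0,0]},{"hand": 1,"linear": [0,0,-0.18],"delta_rot": [0,0,0]},{"hand": 1,"linear": [0,0,-0.18],"delta_rot": [0,0,0]}])

```text
time: 18.2
tool_pos: [0.5592, 0.3483, 0.1574]
tcp_rot: [0.485, 0.875, -0.001, -0.001]
contact_force: [-0.4, 0.5, -1.4]
width: 0.635
```

```bash
python3 -c "
from look import *
plan(.6205,.0345,.160,-.5)
look('17',(150,280),(60,130),k=4,sz=130)"
```

```text
linear [-0.2985, -0.1145, -0.0026] rot [-0.13, -0.01, 32.54] rows rot 4.0 rows lin 6.0
down1m-> [-0.0008, 0.002, 1.0] now [0.5592 0.3483 0.1574] q [-0.18  0.62 -0.61  1.59  0.39  1.06 -0.35] F [-0.4  0.5 -1.4] w 0.635 t 18.2
```

View pics/v17.png

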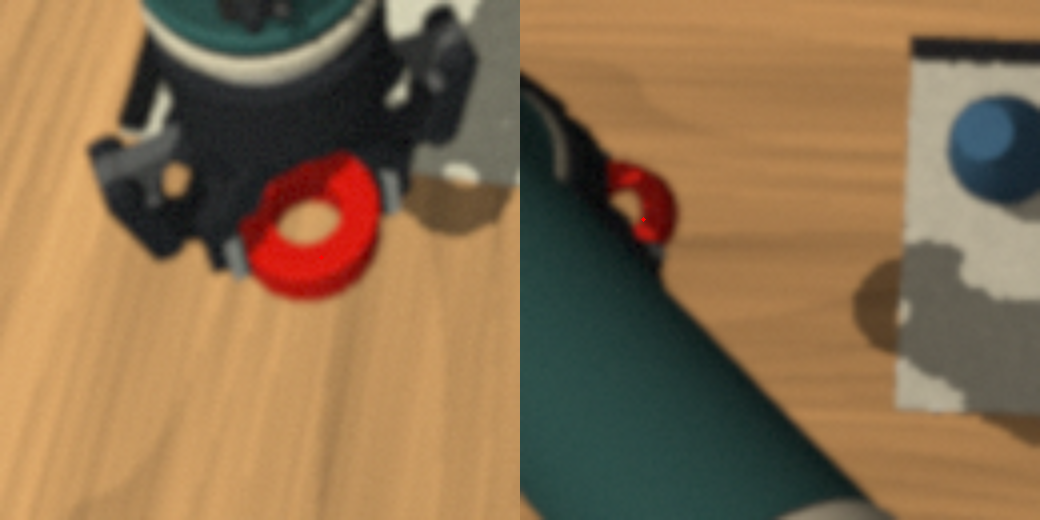

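Request:
servo_tool(moves=[{"hand": 1,"linear": [-0.05,-0.019,0],"delta_rot": [0,0,6]},{"hand": 1,"linear": [-0.1,-0.038,0],"delta_rot": [0,0,12]},{"hand": 1,"linear": [-0.15,-0.058,0],"delta_rot": [0,0,18]},{"hand": 1,"linear": [-0.2,-0.077,0],"delta_rot": [0,0,24]},{"hand": 1,"linear": [-0.25,-0.096,0],"delta_rot": [0,0,30]},{"hand": 1,"linear": [-0.29,-0.111,-0.003],"delta_rot": [-0.1,0,32.5]},{"hand": 1,"linear": [-0.2985,-0.1145,-0.003],"delta_rot": [-0.1,0,32.5]},{"hand": 1,"linear": [-0.2985,-0.1145,-0.003],"delta_rot": [-0.1,0,32.5]},{"hand": 1,"linear": [-0.2985,-0.1145,-0.003],"delta_rot": [-0.1,0,32.5]},{"hand": 1,"linear": [-0.2985,-0.1145,-0.003],"delta_rot": [-0.1,0,32.5]}])

```text
time: 19.55
tool_pos: [0.6204, 0.0371, 0.1607]
tcp_rot: [0.709, 0.705, 0.0, -0.001]
contact_force: [0.5, 0.3, -0.7]
width: 0.634
```

```bash
python3 -c "
from look import *
plan(.6205,.0345,.050,-.5)
look('18',(180,140),(180,120),k=4,sz=130)"
```

```text
linear [-0.0028, 0.0001, 0.1107] rot [-0.02, -0.1, 0.21] rows rot 1.0 rows lin 2.0
down1m-> [-0.0017, 0.0004, 1.0] now [0.6204 0.0371 0.1607] q [ 0.23  0.52 -0.47  1.69  0.27  1.   -0.33] F [ 0.5  0.3 -0.7] w 0.634 t 19.55
```

View pics/v18.png

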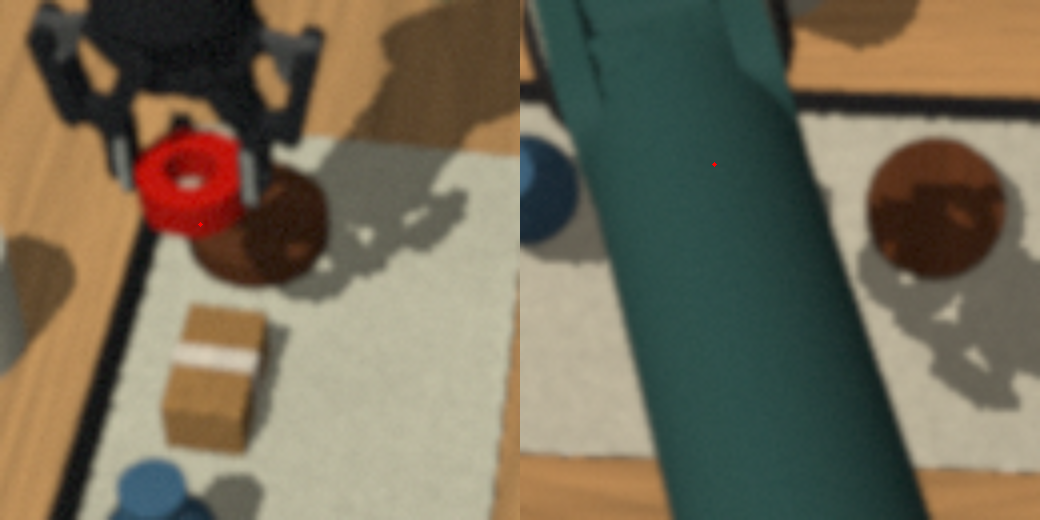

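```bash
python3 -c "
from ov import *
a=cv2.cvtColor(cv2.imread('pics/side18.png'),cv2.COLOR_BGR2RGB)
m=comp(seg(a,'red'),(227,185));c,h=hullc(m);print(c,h.sum(),modc('side',cyl(.6204,.0371,.1607+.0211,.028,.024)))
ov('pics/side18.png','side',(200,190),8,box(.6205,.0345,np.radians(-.5),.006),'pics/v18o.png',sz=70)"
```

```text
[226.97409326 185.79965458] 579 (array([228.4156812 , 184.77613059]), 685.856417594594)
```

View pics/v18o.png

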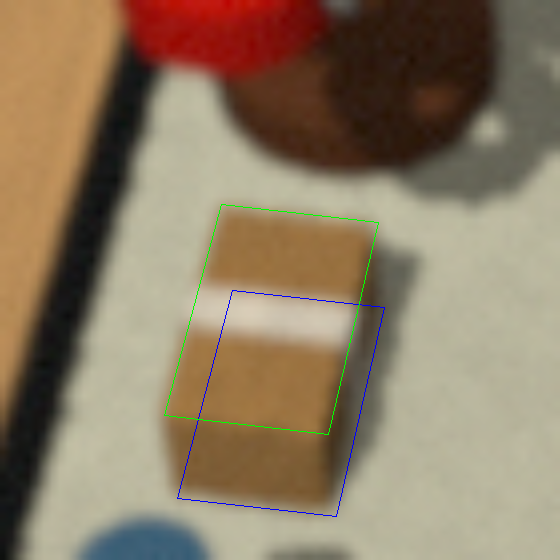

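Request:
servo_tool(moves=[{"hand": 1,"linear": [-0.0028,0,0.05],"delta_rot": [0,0,0.2]},{"hand": 1,"linear": [-0.0028,0,0.1],"delta_rot": [0,0,0.2]},{"hand": 1,"linear": [-0.0028,0,0.125],"delta_rot": [0,0,0.2]},{"hand": 1,"linear": [-0.0028,0,0.125],"delta_rot": [0,0,0.2]},{"hand": 1,"linear": [-0.0028,0,0.125],"delta_rot": [0,0,0.2]}])

```text
time: 20.27
tool_pos: [0.6218, 0.033, 0.0371]
tcp_rot: [0.711, 0.703, 0.001, 0.0]
contact_force: [0.5, -0.2, 0.4]
width: 0.63
```

```bash
python3 -c "
from look import *
plan(.6205,.0345,.026,-.5)
look('19',(195,180),(180,120),k=6,sz=70)
s=monitor.read_state()['tool_pos']
a=cv2.cvtColor(cv2.imread('pics/side19.png'),cv2.COLOR_BGR2RGB)
m=comp(seg(a,'red'),(232,215));c,h=hullc(m);print(c,h.sum(),modc('side',cyl(s[0],s[1],s[2]+.0211,.028,.024)))"
```

```text
linear [0.0014, -0.0013, 0.0111] rot [0.11, -0.08, -0.13] rows rot 1.0 rows lin 1.0
down1m-> [-0.0014, -0.002, 1.0] now [0.6218 0.033  0.0371] q [ 0.19  0.67 -0.4   1.76  0.35  0.78 -0.4 ] F [ 0.5 -0.2  0.4] w 0.63 t 20.275
[231.5881104  222.29299363] 471 (array([232.35378258, 221.59051274]), 565.2238730476238)
```

View pics/v19.png

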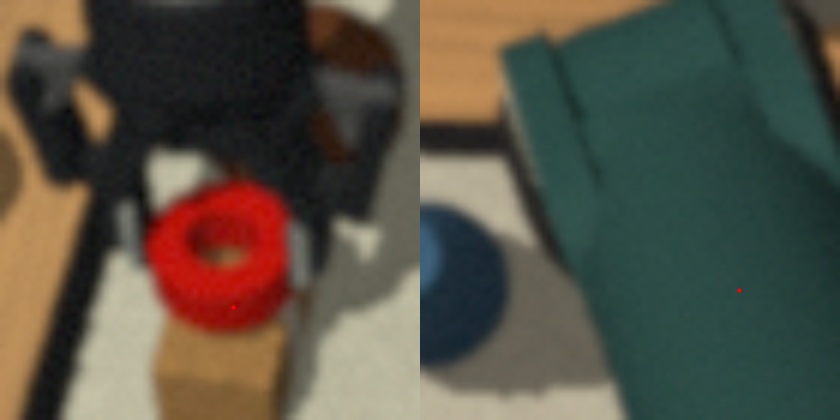

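Request:
servo_tool(moves=[{"hand": 1,"linear": [0.001,-0.0012,0.004],"delta_rot": [0.1,-0.08,0]},{"hand": 1,"linear": [0.001,-0.0012,0.008],"delta_rot": [0.1,-0.08,0]},{"hand": 1,"linear": [0.001,-0.0012,0.01],"delta_rot": [0.1,-0.08,0]},{"hand": 1,"linear": [0.001,-0.0012,0.0105],"delta_rot": [0.1,-0.08,0]}])

```text
time: 20.88
tool_pos: [0.6194, 0.0335, 0.0251]
tcp_rot: [0.711, 0.703, -0.001, -0.001]
contact_force: [-0.2, 0.2, -0.9]
width: 0.636
```

```bash
python3 -c "
from look import *
plan(.6205,.0342,.026,-.5)
look('20',(195,180),(180,120),k=6,sz=70)"
```

```text
linear [0.0008, 0.0011, -0.0009] rot [-0.13, 0.02, -0.16] rows rot 1.0 rows lin 1.0
down1m-> [0.0004, 0.0022, 1.0] now [0.6194 0.0335 0.0251] q [ 0.18  0.69 -0.4   1.77  0.36  0.76 -0.41] F [-0.2  0.2 -0.9] w 0.636 t 20.875
```

View pics/v20.png

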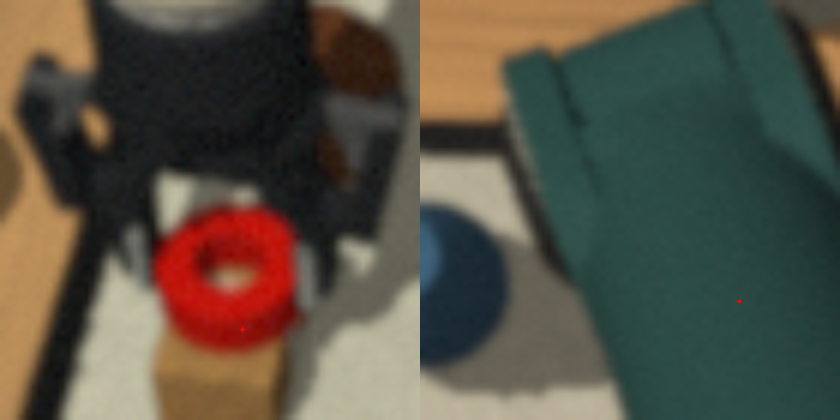

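Request:
servo_tool(moves=[{"hand": 1,"linear": [0.0008,0.0006,0.001],"delta_rot": [0,0,0]},{"hand": 1,"linear": [0.0008,0.0006,0.0018],"delta_rot": [0,0,0]},{"hand": 1,"linear": [0.0008,0.0006,0.0018],"delta_rot": [0,0,0]}])

```text
time: 21.35
tool_pos: [0.62, 0.0337, 0.025]
tcp_rot: [0.711, 0.703, -0.002, -0.0]
contact_force: [-5.2, -1.6, 10.8]
width: 0.628
```

Request:
servo_tool(moves=[{"hand": 1,"linear": [0,0,-0.0015],"delta_rot": [0,0,0]},{"hand": 0.15,"linear": [0,0,-0.0015],"delta_rot": [0,0,0]},{"hand": 0.15,"linear": [0,0,-0.0015],"delta_rot": [0,0,0]},{"hand": 0.15,"linear": [0,0,-0.0015],"delta_rot": [0,0,0]},{"hand": 0,"linear": [0,0,-0.03],"delta_rot": [0,0,0]},{"hand": 0,"linear": [0,0,-0.09],"delta_rot": [0,0,0]},{"hand": 0,"linear": [0,0,-0.14],"delta_rot": [0,0,0]},{"hand": 0,"linear": [0,0,-0.14],"delta_rot": [0,0,0]}])

```text
time: 22.35
tool_pos: [0.6234, 0.035, 0.1683]
tcp_rot: [0.711, 0.703, 0.003, 0.002]
contact_force: [-0.8, -0.2, -0.2]
width: 1.0
```

```bash
python3 -c "
from look import *
plan(.403,.3457,.12,40.6)
look('21',(180,150),(180,120),k=4,sz=100)"
```

```text
linear [0.3081, -0.2243, 0.0468] rot [0.39, 0.14, -41.25] rows rot 4.0 rows lin 7.0
down1m-> [-0.0002, -0.0071, 1.0] now [0.6234 0.035  0.1683] q [ 0.24  0.51 -0.47  1.68  0.27  1.   -0.34] F [-0.8 -0.2 -0.2] w 1.0 t 22.35
```

View pics/v21.png

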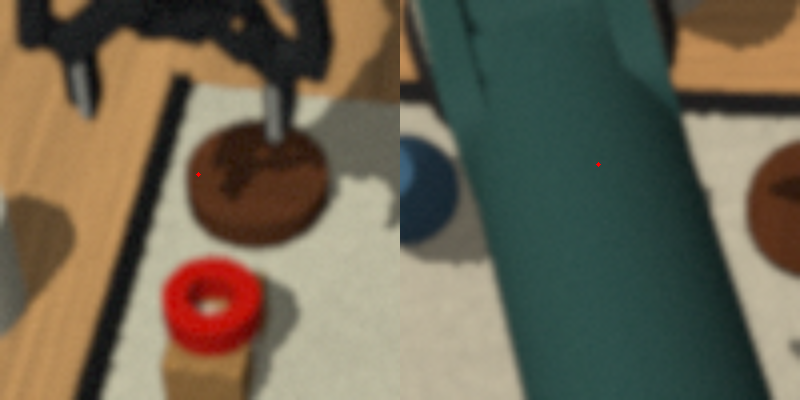

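Request:
servo_tool(moves=[{"hand": 0,"linear": [0.045,-0.033,0],"delta_rot": [0.4,0.1,-7]},{"hand": 0,"linear": [0.09,-0.066,0],"delta_rot": [0.4,0.1,-14]},{"hand": 0,"linear": [0.135,-0.099,0],"delta_rot": [0.4,0.1,-21]},{"hand": 0,"linear": [0.18,-0.132,0],"delta_rot": [0.4,0.1,-28]},{"hand": 0,"linear": [0.225,-0.165,0],"delta_rot": [0.4,0.1,-35]},{"hand": 0,"linear": [0.27,-0.198,0],"delta_rot": [0.4,0.1,-41.2]},{"hand": 0,"linear": [0.308,-0.2243,0.02],"delta_rot": [0.4,0.1,-41.2]},{"hand": 0,"linear": [0.308,-0.2243,0.0468],"delta_rot": [0.4,0.1,-41.2]},{"hand": 0,"linear": [0.308,-0.2243,0.0468],"delta_rot": [0.4,0.1,-41.2]},{"hand": 0,"linear": [0.308,-0.2243,0.0468],"delta_rot": [0.4,0.1,-41.2]},{"hand": 0,"linear": [0.308,-0.2243,0.0468],"delta_rot": [0.4,0.1,-41.2]}])

```text
time: 23.82
tool_pos: [0.4004, 0.3447, 0.1177]
tcp_rot: [0.419, 0.908, -0.002, -0.003]
contact_force: [1.1, 0.6, 0.3]
width: 1.0
```

```bash
python3 -c "
from look import *
plan(.403,.3457,0,40.6)
look('22',(270,290),(190,130),k=6,sz=80)
I=cv2.cvtColor(cv2.imread('pics/top22.png'),cv2.COLOR_BGR2RGB)
m=comp(seg(I,'red'),(230,165));c,h=hullc(m);print(c,h.sum())
x,f=fitcyl({'top':c},.046,.028,.024,[.62,.034]);print('ring',x,modc('top',cyl(*x,.046,.028,.024)))
I=cv2.cvtColor(cv2.imread('pics/side22.png'),cv2.COLOR_BGR2RGB)
m=comp(seg(I,'red'),(230,225));c,h=hullc(m);print(c,h.sum());x,f=fitcyl({'side':c},.046,.028,.024,[.62,.034]);print('ring side',x)
"
```

```text
linear [-0.0014, 0.0033, 0.1177] rot [-0.36, -0.27, -0.14] rows rot 1.0 rows lin 2.0
down1m-> [-0.0047, 0.0062, 1.0] now [0.4004 0.3447 0.1177] q [-0.21  0.49 -0.71  1.93  0.4   0.87 -0.42] F [1.1 0.6 0.3] w 1.0 t 23.825
[231.88461538 167.93846154] 390
ring [0.6189306  0.03367968] (array([231.8846148 , 167.93846124]), 433.023867645883)
[232.91216216 226.22522523] 444
ring side [0.62119556 0.0357021 ]
```

View pics/v22.png

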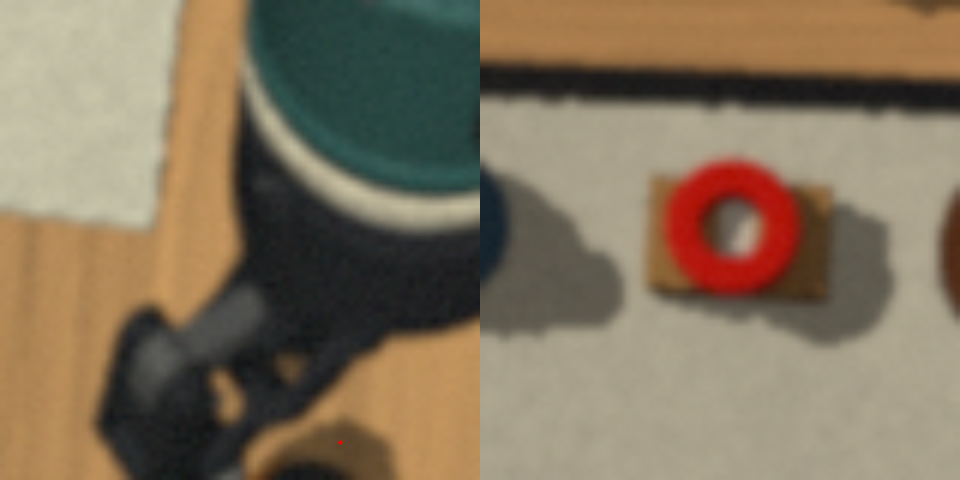

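```bash
python3 -c "
from h import *
for u in((232.8,169.3),): print(unproj('top',u,.046))
a=cv2.cvtColor(cv2.imread('pics/top22.png'),cv2.COLOR_BGR2RGB)
pl=(hue(a)[...,0]<12)&(hue(a)[...,1]>120)&(a.max(2)<110)&(a.max(2)>30)
c,h=hullc(comp(pl,(284,172)));print(c,fitcyl({'top':c},.006,.045,.025,[.62,-.09]))
c,h=hullc(comp(seg(a,'blue'),(180,167)));print(c)
a=cv2.imread('pics/side22.png');cv2.imwrite('pics/v22b.png',cv2.resize(a[300:420,260:420],None,fx=5,fy=5))"
```

```text
[0.61760486 0.03217255 0.046     ]
[283.67035398 171.7090708 ] (array([ 0.61845992, -0.09609546]), array([-2.50007929e-07,  2.74873742e-08]))
[180.59756098 166.89634146]
```

View pics/v22b.png

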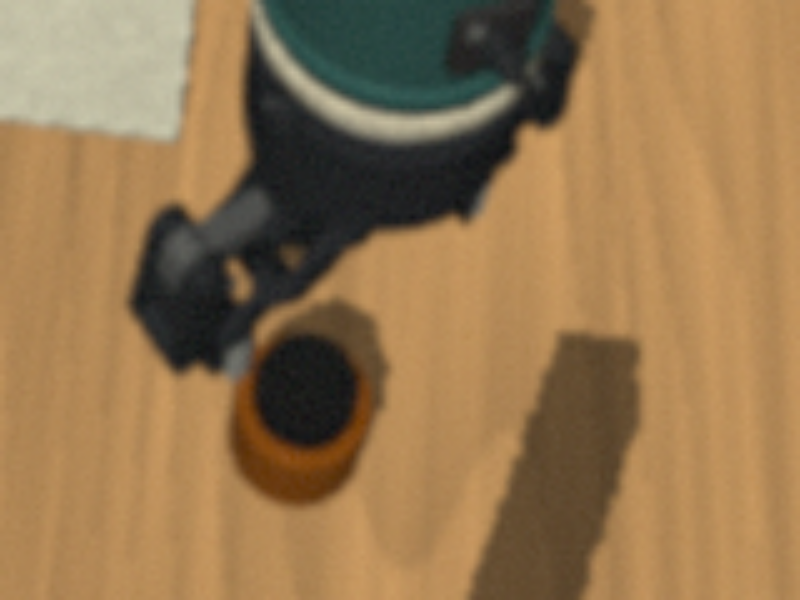

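```bash
python3 -c "
from h import *
s=monitor.read_state();R=Ro.from_quat(s['tcp_rot']).as_matrix();p=s['tool_pos']
for d in(-.013,-.033): print([np.round((proj('side',[p+R@[0,k*.0455,d]])[0]-[260,300]+.5)*5) for k in(1,-1)])
print((proj('side',[[.4036,.3462,0],[.4036,.3462,.06],[.4036,.3462,.15]])-[260,300]+.5)*5)"
```

```text
[array([223., 380.]), array([446., 230.])]
[array([226., 357.]), array([453., 205.])]
[[295.56949686 441.75331996]
 [309.04893898 384.05694351]
 [332.55844879 283.42862995]]
```

```bash
python3 -c "
from h import *
plan(.406,.347,.05,40.6);plan(.406,.347,-.008,40.6)"
```

```text
linear [-0.0022, 0.0062, 0.0677] rot [-0.35, -0.26, -0.12] rows rot 1.0 rows lin 2.0
down1m-> [-0.0046, 0.0061, 1.0] now [0.4004 0.3447 0.1177] q [-0.21  0.49 -0.71  1.93  0.4   0.87 -0.42] F [-0.4  0.2  0.1] w 0.999 t 23.925
linear [-0.0025, 0.0066, 0.1257] rot [-0.35, -0.26, -0.12] rows rot 1.0 rows lin 3.0
down1m-> [-0.0046, 0.0061, 1.0] now [0.4004 0.3447 0.1177] q [-0.21  0.49 -0.71  1.93  0.4   0.87 -0.42] F [-0.4  0.2  0.1] w 0.999 t 23.925
```

Request:
servo_tool(moves=[{"hand": 0,"linear": [-0.0022,0.0062,0.02],"delta_rot": [-0.35,-0.26,0]},{"hand": 0,"linear": [-0.0022,0.0062,0.04],"delta_rot": [-0.35,-0.26,0]},{"hand": 0,"linear": [-0.0022,0.0062,0.0677],"delta_rot": [-0.35,-0.26,0]},{"hand": 0,"linear": [-0.0022,0.0062,0.0677],"delta_rot": [-0.35,-0.26,0]},{"hand": 0,"linear": [-0.0022,0.0062,0.0677],"delta_rot": [-0.35,-0.26,0]}])

```text
time: 24.55
tool_pos: [0.4049, 0.3475, 0.0492]
tcp_rot: [0.418, 0.908, -0.001, -0.001]
contact_force: [-0.2, -0.2, 0.2]
width: 1.003
```

```bash
python3 -c "
from look import *
plan(.406,.347,-.008,40.6)
look('23',(270,310),(60,210),k=5,sz=100)"
```

```text
linear [-0.0011, 0.0006, 0.0572] rot [-0.09, -0.04, -0.03] rows rot 1.0 rows lin 1.0
down1m-> [-0.0008, 0.0015, 1.0] now [0.4049 0.3475 0.0492] q [-0.27  0.59 -0.63  1.96  0.5   0.75 -0.5 ] F [-0.2 -0.2  0.2] w 1.003 t 24.55
```

View pics/v23.png

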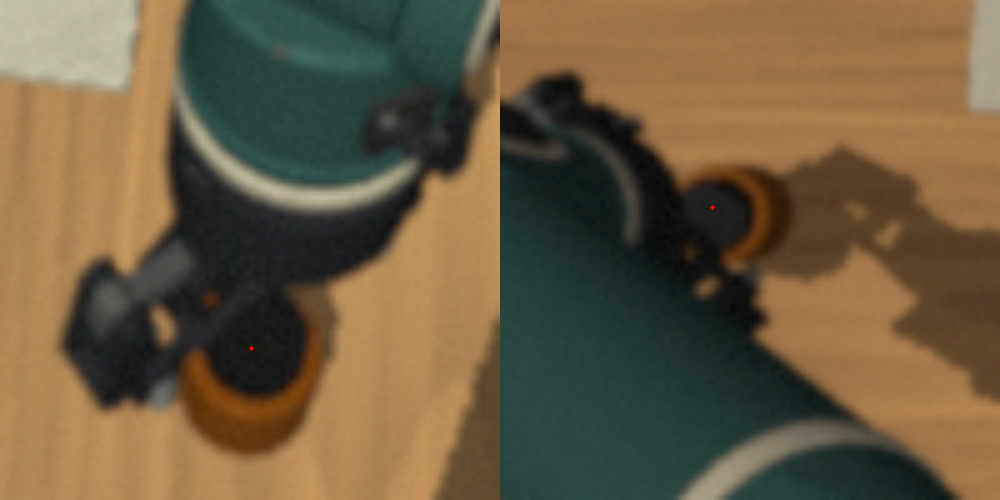

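Request:
servo_tool(moves=[{"hand": 0,"linear": [-0.0011,0.0006,0.03],"delta_rot": [-0.09,0,0]},{"hand": 0,"linear": [-0.0011,0.0006,0.05],"delta_rot": [-0.09,0,0]},{"hand": 0,"linear": [-0.0011,0.0006,0.0572],"delta_rot": [-0.09,0,0]},{"hand": 0,"linear": [-0.0011,0.0006,0.0572],"delta_rot": [-0.09,0,0]},{"hand": 1,"linear": [-0.0011,0.0006,0.0572],"delta_rot": [-0.09,0,0]},{"hand": 1,"linear": [-0.0011,0.0006,0.0572],"delta_rot": [-0.09,0,0]},{"hand": 1,"linear": [-0.0011,0.0006,0.0572],"delta_rot": [-0.09,0,0]},{"hand": 1,"linear": [-0.0011,0.0006,0.0572],"delta_rot": [-0.09,0,0]},{"hand": 1,"linear": [-0.0011,0.0006,0.0572],"delta_rot": [-0.09,0,0]},{"hand": 1,"linear": [-0.0011,0.0006,0.0572],"delta_rot": [-0.09,0,0]}])

```text
time: 25.9
tool_pos: [0.4062, 0.3466, -0.007]
tcp_rot: [0.418, 0.908, 0.0, 0.0]
contact_force: [-3.5, -2.3, 5.1]
width: 0.568
```

```bash
python3 -c "
from look import *
plan(.406,.347,-.008,40.6)
look('24',(270,310),(60,210),k=5,sz=100)"
```

```text
linear [0.0005, 0.0001, 0.001] rot [0.03, 0.02, -0.06] rows rot 1.0 rows lin 1.0
down1m-> [0.0004, -0.0005, 1.0] now [ 0.4062  0.3466 -0.007 ] q [-0.33  0.68 -0.56  1.98  0.59  0.65 -0.56] F [-3.5 -2.3  5.1] w 0.568 t 25.9
```

View pics/v24.png

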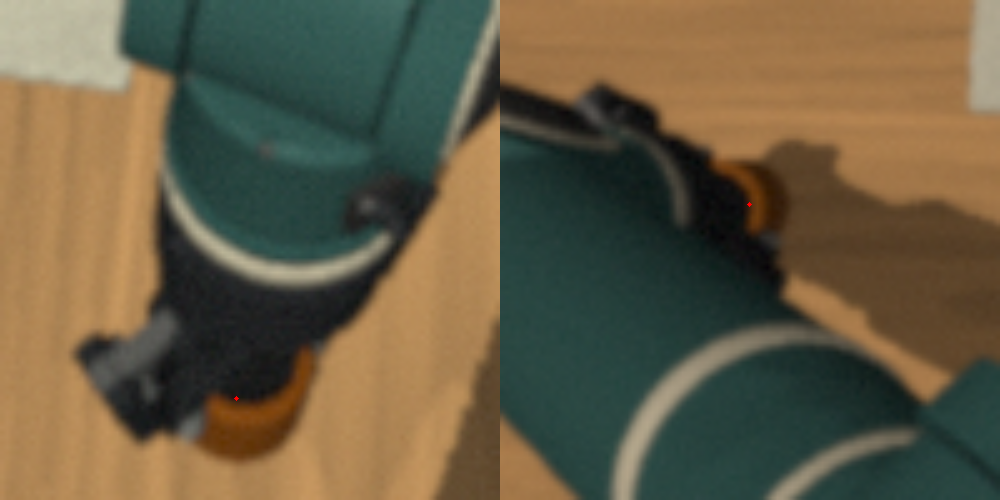

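Request:
servo_tool(moves=[{"hand": 1,"linear": [0,0,-0.03],"delta_rot": [0,0,0]},{"hand": 1,"linear": [0,0,-0.08],"delta_rot": [0,0,0]},{"hand": 1,"linear": [0,0,-0.13],"delta_rot": [0,0,0]},{"hand": 1,"linear": [0,0,-0.18],"delta_rot": [0,0,0]},{"hand": 1,"linear": [0,0,-0.18],"delta_rot": [0,0,0]}])

```text
time: 26.62
tool_pos: [0.4081, 0.3485, 0.176]
tcp_rot: [0.418, 0.908, 0.004, 0.002]
contact_force: [-0.4, -0.5, -3.1]
width: 0.566
```

```bash
python3 -c "
from look import *
plan(.55,.1,.173,15)
plan(.6195,-.0955,.173,-.5)"
```

```text
linear [-0.2811, -0.0536, 0.0028] rot [0.48, -0.07, 25.53] rows rot 3.0 rows lin 5.0
down1m-> [0.0007, -0.0084, 1.0] now [0.4081 0.3485 0.176 ] q [-0.16  0.42 -0.75  1.88  0.35  0.97 -0.36] F [-0.4 -0.5 -3.1] w 0.566 t 26.625
linear [-0.4748, -0.1279, 0.0023] rot [0.48, -0.13, 41.03] rows rot 4.0 rows lin 8.0
down1m-> [0.0007, -0.0084, 1.0] now [0.4081 0.3485 0.176 ] q [-0.16  0.42 -0.75  1.88  0.35  0.97 -0.36] F [-0.4 -0.5 -3.1] w 0.566 t 26.625
```

Request:
servo_tool(moves=[{"hand": 1,"linear": [-0.055,-0.015,0],"delta_rot": [0.4,0,5]},{"hand": 1,"linear": [-0.11,-0.03,0],"delta_rot": [0.4,0,10]},{"hand": 1,"linear": [-0.165,-0.044,0],"delta_rot": [0.4,0,15]},{"hand": 1,"linear": [-0.22,-0.059,0],"delta_rot": [0.4,0,20]},{"hand": 1,"linear": [-0.275,-0.074,0],"delta_rot": [0.4,0,25]},{"hand": 1,"linear": [-0.33,-0.089,0],"delta_rot": [0.4,0,30]},{"hand": 1,"linear": [-0.385,-0.104,0],"delta_rot": [0.4,0,35]},{"hand": 1,"linear": [-0.44,-0.119,0],"delta_rot": [0.4,0,41]},{"hand": 1,"linear": [-0.4748,-0.128,0.002],"delta_rot": [0.4,0,41]},{"hand": 1,"linear": [-0.4748,-0.128,0.002],"delta_rot": [0.4,0,41]},{"hand": 1,"linear": [-0.4748,-0.128,0.002],"delta_rot": [0.4,0,41]},{"hand": 1,"linear": [-0.4748,-0.128,0.002],"delta_rot": [0.4,0,41]}])

```text
time: 28.12
tool_pos: [0.617, -0.0956, 0.1695]
tcp_rot: [0.709, 0.705, -0.003, -0.002]
contact_force: [-0.0, 0.0, -1.9]
width: 0.565
```

```bash
python3 -c "
from look import *
plan(.6195,-.0955,.05,-.5)
look('25',(180,100),(180,120),k=4,sz=140)
s=monitor.read_state()['tool_pos'];print((proj('side',[[s[0],s[1],s[2]+.007],[s[0],s[1],s[2]+.067]])-[180,100]+.5)*4)"
```

```text
linear [0.0003, 0.0033, 0.1194] rot [-0.42, 0.07, 0.19] rows rot 1.0 rows lin 2.0
down1m-> [0.0013, 0.0073, 1.0] now [ 0.617  -0.0956  0.1695] q [ 0.43  0.51 -0.45  1.67  0.25  1.02 -0.11] F [-0.   0.  -1.9] w 0.565 t 28.125
[[251.06474273 189.1634328 ]
 [244.97347708 103.25386179]]
```

View pics/v25.png

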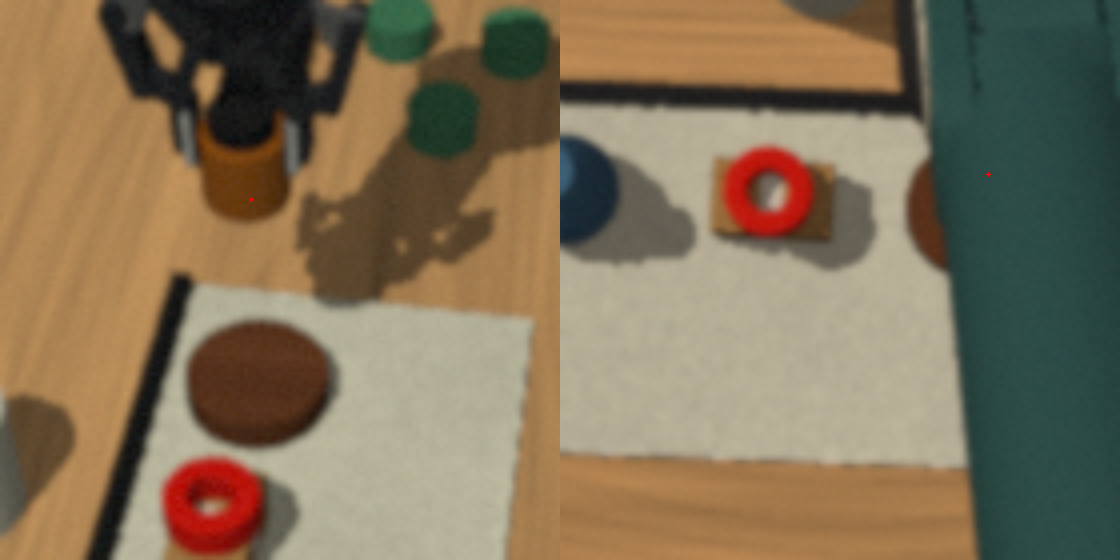

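Request:
servo_tool(moves=[{"hand": 1,"linear": [0.0003,0.0025,0.05],"delta_rot": [-0.4,0,0.2]},{"hand": 1,"linear": [0.0003,0.0028,0.1],"delta_rot": [-0.4,0,0.2]},{"hand": 1,"linear": [0.0003,0.0031,0.13],"delta_rot": [-0.4,0,0.2]},{"hand": 1,"linear": [0.0003,0.0031,0.134],"delta_rot": [-0.4,0,0.2]},{"hand": 1,"linear": [0.0003,0.0031,0.134],"delta_rot": [-0.4,0,0.2]}])

```text
time: 28.85
tool_pos: [0.6207, -0.0969, 0.0369]
tcp_rot: [0.711, 0.703, 0.0, 0.001]
contact_force: [0.3, -0.0, -1.9]
width: 0.568
```

```bash
python3 -c "
from look import *
plan(.6195,-.0955,.024,-.5)
look('26',(200,140),(240,120),k=6,sz=80)
s=monitor.read_state()['tool_pos']
b=cv2.imread('pics/v26.png')
def dr(P,c):
  q=((proj('side',P)-[200,140]+.5)*6).astype(int)
  for k in(0,60): cv2.polylines(b,[q[k:k+60].reshape(-1,1,2)],True,c,1)
dr(cyl(s[0],s[1],s[2]+.007,.025,.06),(0,255,0));dr(cyl(.6198,-.0953,.006,.045,.025),(255,0,0));cv2.imwrite('pics/v26.png',b)"
```

```text
linear [0.0015, -0.0012, 0.0129] rot [0.12, 0.11, -0.12] rows rot 1.0 rows lin 1.0
down1m-> [0.0019, -0.002, 1.0] now [ 0.6207 -0.0969  0.0369] q [ 0.38  0.68 -0.38  1.75  0.34  0.78 -0.18] F [ 0.3 -0.  -1.9] w 0.568 t 28.85
```

View pics/v26.png

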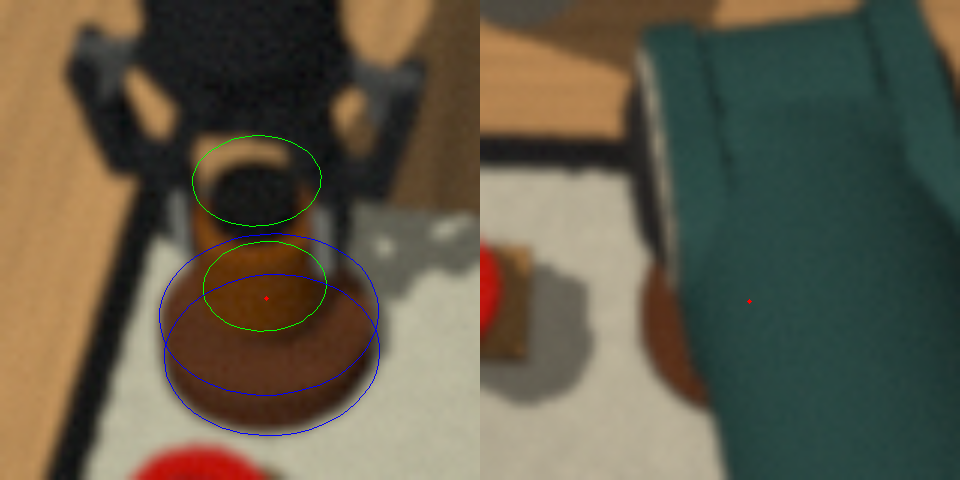

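Request:
servo_tool(moves=[{"hand": 1,"linear": [-0.001,-0.0008,0.005],"delta_rot": [0.1,0.1,0]},{"hand": 1,"linear": [-0.001,-0.0008,0.01],"delta_rot": [0.1,0.1,0]},{"hand": 1,"linear": [-0.001,-0.0008,0.0115],"delta_rot": [0.1,0.1,0]},{"hand": 1,"linear": [-0.001,-0.0008,0.0125],"delta_rot": [0.1,0.1,0]},{"hand": 1,"linear": [-0.001,-0.0008,0.0125],"delta_rot": [0.1,0.1,0]}])

```text
time: 29.58
tool_pos: [0.6188, -0.0985, 0.0241]
tcp_rot: [0.711, 0.703, -0.001, -0.0]
contact_force: [-2.7, -0.7, 4.7]
width: 0.566
```

Request:
servo_tool(moves=[{"hand": 1,"linear": [0,0,-0.0005],"delta_rot": [0,0,0]},{"hand": 0.2,"linear": [0,0,-0.0005],"delta_rot": [0,0,0]},{"hand": 0.2,"linear": [0,0,-0.0005],"delta_rot": [0,0,0]},{"hand": 0.1,"linear": [0,0,-0.0005],"delta_rot": [0,0,0]},{"hand": 0,"linear": [0,0,-0.04],"delta_rot": [0,0,0]},{"hand": 0,"linear": [0,0,-0.1],"delta_rot": [0,0,0]},{"hand": 0,"linear": [0,0,-0.15],"delta_rot": [0,0,0]},{"hand": 0,"linear": [0,0,-0.15],"delta_rot": [0,0,0]}])

```text
time: 30.58
tool_pos: [0.6224, -0.0984, 0.1784]
tcp_rot: [0.711, 0.703, 0.002, 0.003]
contact_force: [1.0, -0.2, -0.6]
width: 1.004
```

```bash
python3 -c "
from look import *
plan(.5345,-.3680,.12,-34.5)"
```

```text
linear [-0.2705, -0.0853, 0.0581] rot [0.48, -0.05, 33.85] rows rot 4.0 rows lin 5.0
down1m-> [0.0015, -0.0081, 1.0] now [ 0.6224 -0.0984  0.1784] q [ 0.43  0.5  -0.45  1.66  0.25  1.02 -0.11] F [ 1.  -0.2 -0.6] w 1.004 t 30.575
```

Request:
servo_tool(moves=[{"hand": 0,"linear": [-0.05,-0.016,0],"delta_rot": [0.4,0,6]},{"hand": 0,"linear": [-0.1,-0.032,0],"delta_rot": [0.4,0,13]},{"hand": 0,"linear": [-0.15,-0.047,0],"delta_rot": [0.4,0,20]},{"hand": 0,"linear": [-0.2,-0.063,0],"delta_rot": [0.4,0,27]},{"hand": 0,"linear": [-0.25,-0.079,0],"delta_rot": [0.4,0,33.9]},{"hand": 0,"linear": [-0.2705,-0.0853,0.03],"delta_rot": [0.4,0,33.9]},{"hand": 0,"linear": [-0.2705,-0.0853,0.0581],"delta_rot": [0.4,0,33.9]},{"hand": 0,"linear": [-0.2705,-0.0853,0.0581],"delta_rot": [0.4,0,33.9]},{"hand": 0,"linear": [-0.2705,-0.0853,0.0581],"delta_rot": [0.4,0,33.9]},{"hand": 0,"linear": [-0.2705,-0.0853,0.0581],"delta_rot": [0.4,0,33.9]}])

```text
time: 31.82
tool_pos: [0.5318, -0.3678, 0.1167]
tcp_rot: [0.885, 0.466, -0.002, -0.002]
contact_force: [-1.0, -0.1, 0.0]
width: 1.0
```

```bash
python3 -c "
from look import *
plan(.5342,-.3680,.03,-34.5)
look('27',(240,70),(350,160),k=5,sz=100)
def vw(n,x,y):
  a=cv2.imread(f'pics/{n}27.png');return cv2.resize(a[y:y+100,x:x+100],None,fx=4,fy=4)
cv2.imwrite('pics/v27b.png',np.hstack([vw('side',190,150),vw('top',220,120)]))"
```

```text
linear [0.0014, 0.0025, 0.0867] rot [-0.3, 0.15, -0.01] rows rot 1.0 rows lin 2.0
down1m-> [0.0027, 0.0052, 1.0] now [ 0.5318 -0.3678  0.1167] q [ 0.73  0.58 -0.25  1.66  0.17  0.93 -0.18] F [-1.  -0.1  0. ] w 1.0 t 31.825
```

View pics/v27.png

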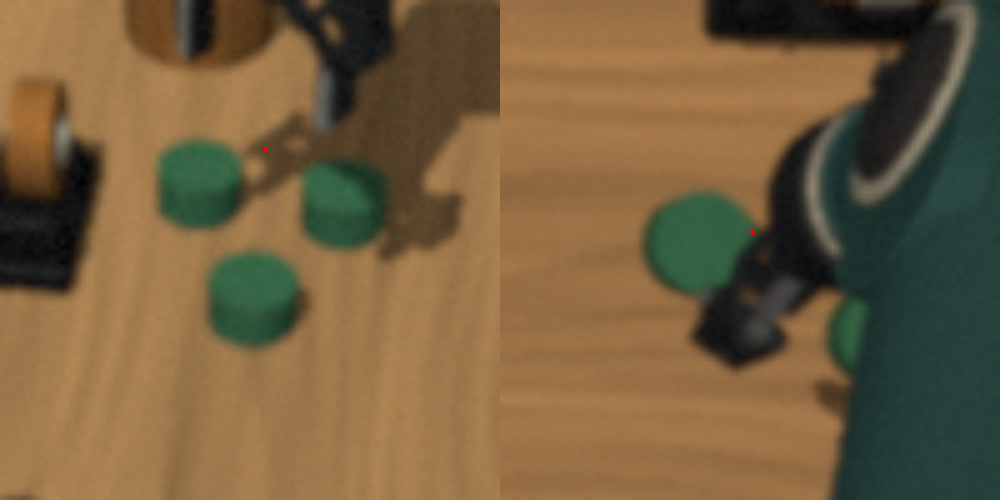

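View pics/v27b.png

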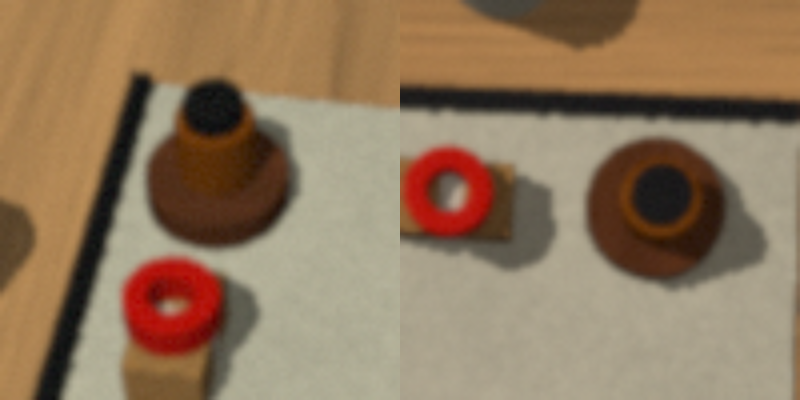

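The jar's lid in the top view is where a centred jar should appear, within about 1 mm. The ring lies flat on the box. Continuing down to the tin.

Request:
servo_tool(moves=[{"hand": 0,"linear": [0.0014,0.0022,0.05],"delta_rot": [-0.3,0.15,0]},{"hand": 0,"linear": [0.0014,0.0022,0.0867],"delta_rot": [-0.3,0.15,0]},{"hand": 0,"linear": [0.0014,0.0022,0.0867],"delta_rot": [-0.3,0.15,0]},{"hand": 0,"linear": [0.0014,0.0022,0.0867],"delta_rot": [-0.3,0.15,0]}])

```text
time: 32.42
tool_pos: [0.534, -0.3684, 0.0305]
tcp_rot: [0.885, 0.465, 0.0, 0.0]
contact_force: [-0.3, -0.3, 0.9]
width: 1.001
```

```bash
python3 -c "
from look import *
plan(.5342,-.3680,-.018,-34.5)
look('28',(240,70),(350,160),k=5,sz=100)"
```

```text
linear [0.0004, -0.0001, 0.0485] rot [0.03, -0.0, -0.04] rows rot 1.0 rows lin 1.0
down1m-> [-0.0, -0.0005, 1.0] now [ 0.534  -0.3684  0.0305] q [ 0.71  0.69 -0.23  1.7   0.2   0.77 -0.21] F [-0.3 -0.3  0.9] w 1.001 t 32.425
```

View pics/v28.png

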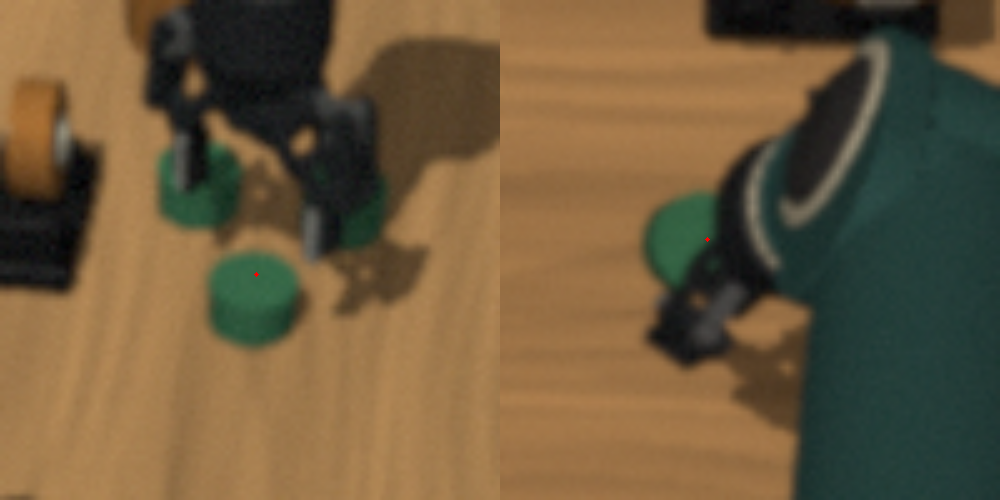

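Request:
servo_tool(moves=[{"hand": 0,"linear": [0.0004,0,0.025],"delta_rot": [0,0,0]},{"hand": 0,"linear": [0.0004,0,0.042],"delta_rot": [0,0,0]},{"hand": 0,"linear": [0.0004,0,0.0485],"delta_rot": [0,0,0]},{"hand": 0,"linear": [0.0004,0,0.0485],"delta_rot": [0,0,0]},{"hand": 0.25,"linear": [0.0004,0,0.0485],"delta_rot": [0,0,0]},{"hand": 0.25,"linear": [0.0004,0,0.0485],"delta_rot": [0,0,0]}])

```text
time: 33.28
tool_pos: [0.5333, -0.3678, -0.0191]
tcp_rot: [0.885, 0.465, -0.0, -0.0]
contact_force: [-0.7, 0.3, -0.1]
width: 0.751
```

```bash
python3 -c "
from look import *
plan(.5342,-.3680,-.018,-34.5)
look('29',(240,80),(350,160),k=5,sz=90)"
```

```text
linear [0.0003, 0.0009, -0.0011] rot [-0.06, 0.01, -0.06] rows rot 1.0 rows lin 1.0
down1m-> [0.0002, 0.001, 1.0] now [ 0.5333 -0.3678 -0.0191] q [ 0.7   0.76 -0.21  1.71  0.22  0.7  -0.23] F [-0.7  0.3 -0.1] w 0.751 t 33.275
```

View pics/v29.png

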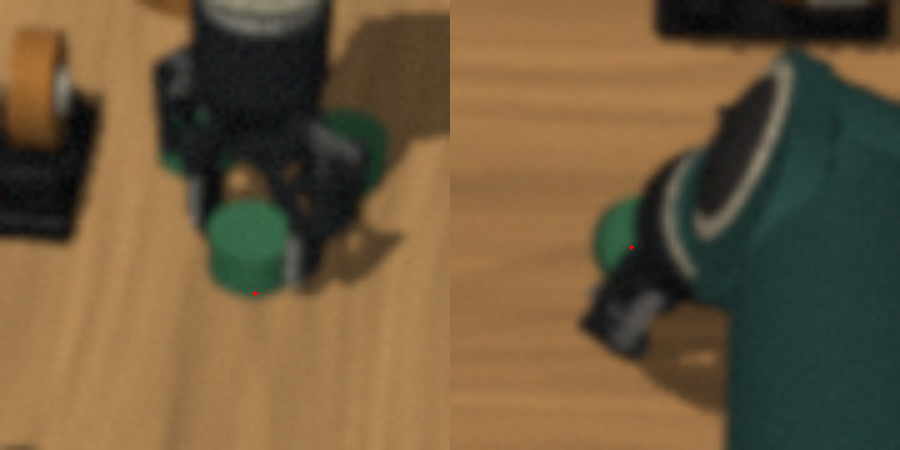

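Request:
servo_tool(moves=[{"hand": 1,"linear": [0,0,0],"delta_rot": [0,0,0]},{"hand": 1,"linear": [0,0,0],"delta_rot": [0,0,0]},{"hand": 1,"linear": [0,0,0],"delta_rot": [0,0,0]},{"hand": 1,"linear": [0,0,0],"delta_rot": [0,0,0]}])

```text
time: 33.88
tool_pos: [0.5333, -0.3677, -0.019]
tcp_rot: [0.885, 0.465, -0.0, -0.0]
contact_force: [-1.5, 0.5, 5.5]
width: 0.592
```

Request:
servo_tool(moves=[{"hand": 1,"linear": [0,0,-0.03],"delta_rot": [0,0,0]},{"hand": 1,"linear": [0,0,-0.08],"delta_rot": [0,0,0]},{"hand": 1,"linear": [0,0,-0.13],"delta_rot": [0,0,0]},{"hand": 1,"linear": [0,0,-0.18],"delta_rot": [0,0,0]},{"hand": 1,"linear": [0,0,-0.18],"delta_rot": [0,0,0]}])

```text
time: 34.5
tool_pos: [0.5357, -0.3691, 0.1649]
tcp_rot: [0.885, 0.465, 0.001, 0.003]
contact_force: [0.4, -0.2, -1.0]
width: 0.596
```

```bash
python3 -c "
from look import *
plan(.52,.0345,.17,-.5)"
```

```text
linear [0.3234, -0.2418, -0.0067] rot [0.36, 0.11, -34.06] rows rot 4.0 rows lin 7.0
down1m-> [0.0, -0.0065, 1.0] now [ 0.5357 -0.3691  0.1649] q [ 0.74  0.52 -0.26  1.63  0.16  1.   -0.17] F [ 0.4 -0.2 -1. ] w 0.596 t 34.5
```

Request:
servo_tool(moves=[{"hand": 1,"linear": [0.045,-0.034,0],"delta_rot": [0.3,0.1,-5]},{"hand": 1,"linear": [0.09,-0.067,0],"delta_rot": [0.3,0.1,-10]},{"hand": 1,"linear": [0.135,-0.101,0],"delta_rot": [0.3,0.1,-15]},{"hand": 1,"linear": [0.18,-0.135,0],"delta_rot": [0.3,0.1,-20]},{"hand": 1,"linear": [0.225,-0.168,0],"delta_rot": [0.3,0.1,-25]},{"hand": 1,"linear": [0.27,-0.202,0],"delta_rot": [0.3,0.1,-30]},{"hand": 1,"linear": [0.31,-0.232,-0.006],"delta_rot": [0.3,0.1,-34]},{"hand": 1,"linear": [0.3234,-0.2418,-0.006],"delta_rot": [0.3,0.1,-34]},{"hand": 1,"linear": [0.3234,-0.2418,-0.006],"delta_rot": [0.3,0.1,-34]},{"hand": 1,"linear": [0.3234,-0.2418,-0.006],"delta_rot": [0.3,0.1,-34]},{"hand": 1,"linear": [0.3234,-0.2418,-0.006],"delta_rot": [0.3,0.1,-34]}])

```text
time: 35.88
tool_pos: [0.5175, 0.0339, 0.1662]
tcp_rot: [0.712, 0.703, -0.001, -0.004]
contact_force: [0.5, 0.2, -1.5]
width: 0.593
```

```bash
python3 -c "
from look import *
plan(.5195,.0343,.0,-.5)
look('30',(200,150),(180,120),k=4,sz=120)"
```

```text
linear [-0.0002, 0.0032, 0.1662] rot [-0.4, -0.21, -0.23] rows rot 1.0 rows lin 3.0
down1m-> [-0.0036, 0.007, 1.0] now [0.5175 0.0339 0.1662] q [ 0.32  0.36 -0.53  1.93  0.22  0.92 -0.34] F [ 0.5  0.2 -1.5] w 0.593 t 35.875
```

View pics/v30.png

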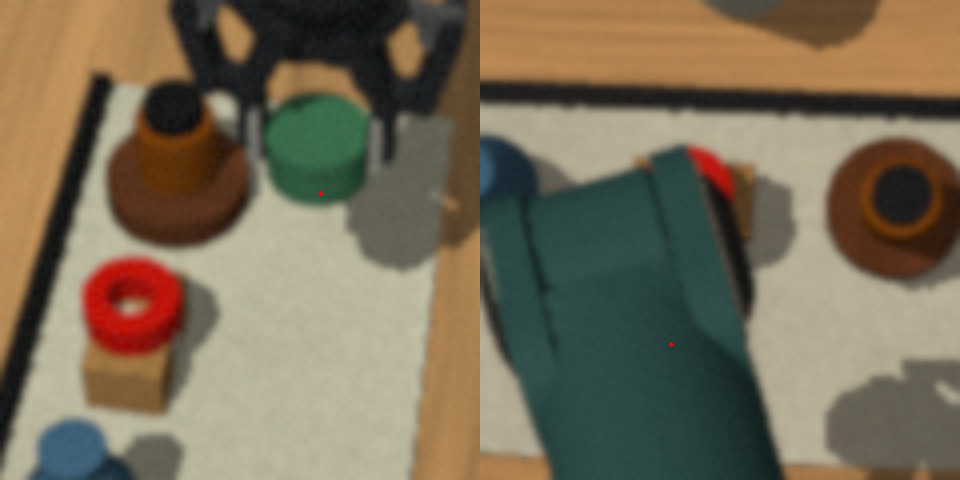

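Request:
servo_tool(moves=[{"hand": 1,"linear": [-0.0002,0.0026,0.05],"delta_rot": [-0.4,-0.2,-0.2]},{"hand": 1,"linear": [-0.0002,0.0029,0.1],"delta_rot": [-0.4,-0.2,-0.2]},{"hand": 1,"linear": [-0.0002,0.003,0.15],"delta_rot": [-0.4,-0.2,-0.2]},{"hand": 1,"linear": [-0.0002,0.003,0.168],"delta_rot": [-0.4,-0.2,-0.2]},{"hand": 1,"linear": [-0.0002,0.003,0.168],"delta_rot": [-0.4,-0.2,-0.2]},{"hand": 1,"linear": [-0.0002,0.003,0.168],"delta_rot": [-0.4,-0.2,-0.2]}])

```text
time: 36.72
tool_pos: [0.5211, 0.0365, 0.0003]
tcp_rot: [0.709, 0.705, 0.002, 0.001]
contact_force: [1.0, -0.0, -0.4]
width: 0.591
```

```bash
python3 -c "
from look import *
plan(.5195,.0343,-.013,-.5)
look('31',(200,150),(180,120),k=4,sz=120)
s=monitor.read_state()['tool_pos']
a=cv2.cvtColor(cv2.imread('pics/side31.png'),cv2.COLOR_BGR2RGB)
c,h=hullc(comp(seg(a,'green'),(282,222)));print(c,h.sum(),modc('side',cyl(s[0],s[1],s[2]+.019,.0265,.03)))"
```

```text
linear [-0.0022, -0.0016, 0.0133] rot [0.22, -0.06, 0.14] rows rot 1.0 rows lin 1.0
down1m-> [-0.001, -0.0038, 1.0] now [5.211e-01 3.650e-02 3.000e-04] q [ 0.19  0.61 -0.41  2.02  0.42  0.59 -0.51] F [ 1.  -0.  -0.4] w 0.591 t 36.725
[276.73364486 237.51869159] 428 (array([277.31055317, 237.47554597]), 532.9660123842768)
```

View pics/v31.png

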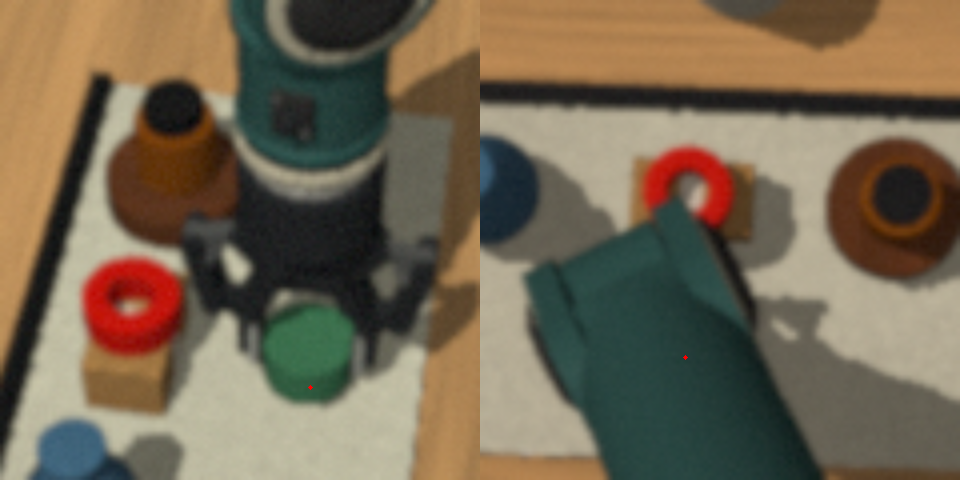

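Request:
servo_tool(moves=[{"hand": 1,"linear": [-0.0022,-0.0014,0.006],"delta_rot": [0.2,0,0.1]},{"hand": 1,"linear": [-0.0022,-0.0014,0.01],"delta_rot": [0.2,0,0.1]},{"hand": 1,"linear": [-0.0022,-0.0014,0.0125],"delta_rot": [0.2,0,0.1]},{"hand": 1,"linear": [-0.0022,-0.0014,0.0128],"delta_rot": [0.2,0,0.1]},{"hand": 1,"linear": [-0.0022,-0.0014,0.0128],"delta_rot": [0.2,0,0.1]}])

```text
time: 37.45
tool_pos: [0.5179, 0.0338, -0.0131]
tcp_rot: [0.71, 0.704, -0.001, -0.001]
contact_force: [-4.9, -0.9, 13.4]
width: 0.601
```

Request:
servo_tool(moves=[{"hand": 1,"linear": [0,0,-0.0015],"delta_rot": [0,0,0]},{"hand": 0.2,"linear": [0,0,-0.0015],"delta_rot": [0,0,0]},{"hand": 0.2,"linear": [0,0,-0.0015],"delta_rot": [0,0,0]},{"hand": 0.15,"linear": [0,0,-0.0015],"delta_rot": [0,0,0]},{"hand": 0.15,"linear": [0,0,-0.04],"delta_rot": [0,0,0]},{"hand": 0,"linear": [0,0,-0.1],"delta_rot": [0,0,0]},{"hand": 0,"linear": [0,0,-0.16],"delta_rot": [0,0,0]},{"hand": 0,"linear": [0,0,-0.2],"delta_rot": [0,0,0]},{"hand": 0,"linear": [0,0,-0.2],"delta_rot": [0,0,0]}])

```text
time: 38.58
tool_pos: [0.5208, 0.0342, 0.1891]
tcp_rot: [0.71, 0.704, 0.002, 0.001]
contact_force: [-0.8, 0.7, -0.8]
width: 1.001
```

```bash
python3 -c "
from look import *
plan(.42,-.35,.2,-40)"
```

```text
linear [-0.385, -0.0976, -0.0114] rot [0.22, -0.1, 39.53] rows rot 4.0 rows lin 7.0
down1m-> [-0.0004, -0.0041, 1.0] now [0.5208 0.0342 0.1891] q [ 0.34  0.33 -0.56  1.9   0.21  0.96 -0.33] F [-0.8  0.7 -0.8] w 1.001 t 38.575
```

Request:
servo_tool(moves=[{"hand": 0,"linear": [-0.06,-0.015,-0.01],"delta_rot": [0,0,6]},{"hand": 0,"linear": [-0.12,-0.03,-0.01],"delta_rot": [0,0,12]},{"hand": 0,"linear": [-0.18,-0.046,-0.01],"delta_rot": [0,0,18]},{"hand": 0,"linear": [-0.24,-0.061,-0.01],"delta_rot": [0,0,24]},{"hand": 0,"linear": [-0.3,-0.076,-0.01],"delta_rot": [0,0,30]},{"hand": 0,"linear": [-0.36,-0.09,-0.01],"delta_rot": [0,0,36]},{"hand": 0,"linear": [-0.38,-0.097,-0.01],"delta_rot": [0,0,39]},{"hand": 0,"linear": [-0.38,-0.097,-0.01],"delta_rot": [0,0,39]}])

```text
time: 39.58
tool_pos: [0.4174, -0.3456, 0.1944]
tcp_rot: [0.905, 0.426, -0.002, -0.002]
contact_force: [0.3, 1.0, -0.4]
width: 1.001
```

```bash
cat > fin.py <<'E'
from look import *
import sys
t=sys.argv[1]
look(t,(170,150),(140,120),k=4,sz=190)
I={n:cv2.cvtColor(cv2.imread(f'pics/{n}{t}.png'),cv2.COLOR_BGR2RGB) for n in("side","top")}
pl=lambda i:(hue(i)[...,0]<12)&(hue(i)[...,1]>120)&(i.max(2)<110)&(i.max(2)>30)
def go(name,f,near,z0,r,h):
    o={n:hullc(comp(f(I[n]),near[n]))[0] for n in near}
    for n in o: print(name,n,np.round(fitcyl({n:o[n]},z0,r,h,[.6,0])[0]*1e3,1))
go('ring',lambda i:seg(i,'red'),{'top':(232,168),'side':(232,226)},.046,.028,.024)
go('tin',lambda i:seg(i,'green'),{'top':(232,208),'side':(277,238)},.006,.0265,.03)
go('lid',lambda i:(i.max(2)<45),{'top':(285,169),'side':(243,177)},.0905,.019,.0005)
a=cv2.imread(f'pics/top{t}.png');cv2.imwrite('pics/fin.png',cv2.resize(a[130:240,150:330],None,fx=4.4,fy=4.4,interpolation=cv2.INTER_CUBIC))
a=cv2.imread(f'pics/side{t}.png');cv2.imwrite('pics/finb.png',cv2.resize(a[150:330,180:330],None,fx=3.3,fy=3.3,interpolation=cv2.INTER_CUBIC))
E
python3 fin.py 32
```

```text
ring top [619.   34.1]
ring side [621.3  36.2]
tin top [517.4  33.7]
tin side [519.6  35. ]
lid top [617.2 -96.9]
lid side [619.  -87.3]
```

View pics/fin.png

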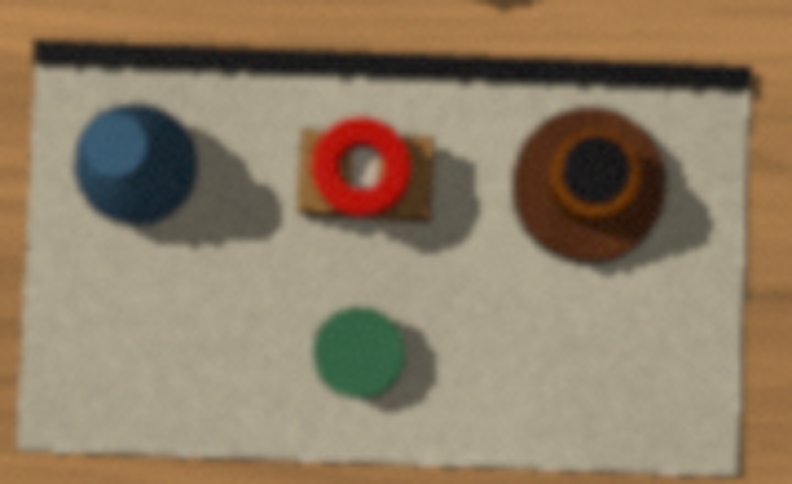

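View pics/finb.png

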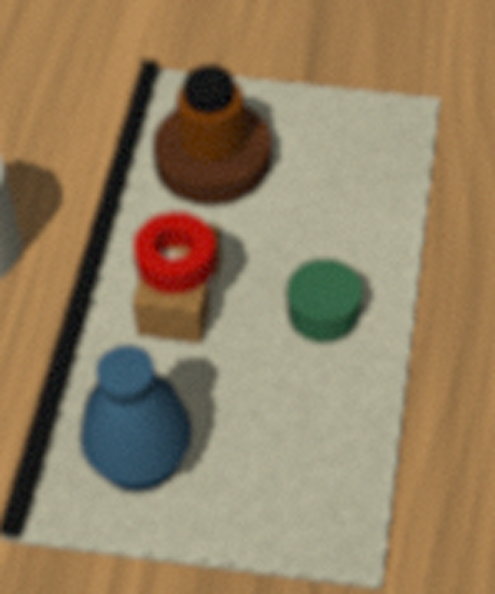

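```bash
python3 -c "
from h import *
k=3.3
a=cv2.imread('pics/side32.png');S=8
b=cv2.resize(a[155:215,215:275],None,fx=S,fy=S,interpolation=cv2.INTER_CUBIC)
def dr(P,c):
  q=((proj('side',P)-[215,155]+.5)*S).astype(int)
  for i in(0,60): cv2.polylines(b,[q[i:i+60].reshape(-1,1,2)],True,c,1)
dr(cyl(.6198,-.0953,.006,.045,.025),(255,100,0));dr(cyl(.6198,-.0953,.031,.025,.06),(0,255,0));dr(cyl(.6198,-.0953,.0905,.019,.0005),(0,255,255))
c=cv2.imread('pics/top32.png');b2=cv2.resize(c[145:205,255:315],None,fx=S,fy=S,interpolation=cv2.INTER_CUBIC)
def dr2(P,cc):
  q=((proj('top',P)-[255,145]+.5)*S).astype(int)
  for i in(0,60): cv2.polylines(b2,[q[i:i+60].reshape(-1,1,2)],True,cc,1)
dr2(cyl(.6185,-.096,.006,.045,.025),(255,100,0));dr2(cyl(.6185,-.096,.031,.025,.06),(0,255,0));dr2(cyl(.6185,-.096,.0905,.019,.0005),(0,255,255))
cv2.imwrite('pics/jarf.png',np.hstack([b,b2])[:, :960])"
```

```text
(no output)
```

View pics/jarf.png

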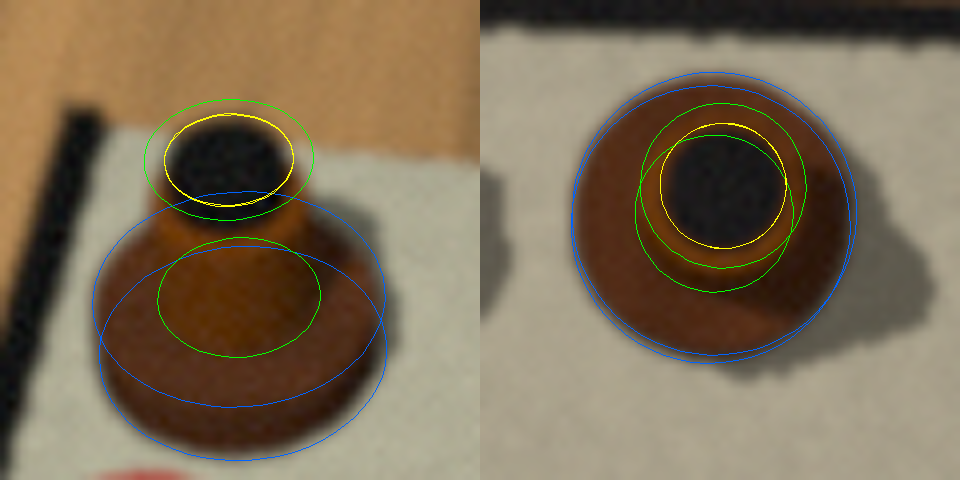

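```bash
python3 -c "
from h import *
a=cv2.imread('pics/top0.png').astype(int);b=cv2.imread('pics/top32.png').astype(int)
for n,(x,y) in dict(vase=(180,167),mug=(244,102),tape=(415,156)).items(): print(n,np.abs(a-b)[y-22:y+22,x-22:x+22].mean().round(2))
print(order.hand_in(), monitor.read_state()['time'])"
```

```text
vase 6.36
mug 5.78
tape 4.98
the job is handed in; nothing more can be done
the job is handed in; nothing more can be done
```

The gift set is laid out and handed in at about 40 s, in the order you gave: box, ring, jar, tin. I took the leftmost tin. My last checks by camera found everything in place. No verdict came back.

| Item | Last camera check |
|---|---|
| Gift box | Within about 2 mm of halfway between plinth and vase. Gripper was set to the board's measured yaw of -0.5°, and the box looks parallel to the board's edges. |
| Red ring | Flat on the box, within 1–2 mm of its centre. |
| Amber jar | Upright in the middle of the plinth. The jar's base lines up within about 1 mm in the side view, and its lid in the top view. |
| Green tin | 100 mm in front of the box, about 1 mm off sideways. |

**Not to be moved:** The vase, mug and tape dispenser looked unmoved between the first and last top pictures. That was a rough pixel comparison, not a measurement.

**What failed or disagreed:**
- **Finger height:** The fingertips sat about 2 cm higher than the reported tool position. The first ring grasp closed on air because of this, and the second held.
- **Camera mismatch:** The two cameras differ by about 2 mm in general. On the jar's lid they differed by up to 10 mm, which I put down to the side view including the lid's dark rim. The jar's base agreed between the two.

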